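Load the bottle roller and stand the fallen buffer bottles up

TASK

Get this mixing bench ready for its next run: stand every fallen buffer bottle upright in the steel tray, its foot up against the splash wall, and lay every standing sample bottle on its side in a bed of its own between two rollers of the bottle roller, foot against the end plate and cap overhanging the front. Only when all the bottles are in place, push the roller's lock slide fully home to its end stop. Leave the mouse, the tip box and the carton where they are.

Things in the scene. Friction and masses are not known exactly. Their poses are not given: they have to be found in the camera images.
- tray: Steel spill tray, fixed; origin on the bench, x from its open front to the wall, z up. Floor plate 6 mm thick (top at z 6 mm), x -180 to 110 mm, y -175 to 175 mm; 14 mm kerbs on its sides at y +-172 mm. The splash wall stands across its +x side: front face at x 100 mm, 10 mm thick, top 95 mm above the bench.
- roller: White bottle roller, fixed; origin on the bench, x from front to rear. 310 mm wide. Five fixed grey rollers, 36 mm diameter, along x (-39 to 45 mm), axes 45 mm up, at y -128, -64, 0, 64, 128 mm. Front plate x -46 to -38 mm, 40 mm high; free bench ahead of it, where caps overhang. End plate: face at x 45 mm, 10 mm thick, 92 mm high. Behind it a deck 60 mm high to x 115 mm with the lock slide.
- lock (a joint): Lock slide of the bottle roller, in m: 0 to 0.10, sliding along the roller's +y; 0.10 is the end stop where it is fully home. Friction 2 N, it stays where it is left.
- lock_grip (a point): Middle of the lock slide's grip: a black upright block 40 mm (roller x) by 24 mm (roller y) by 45 mm high on the rear deck, its foot 61 mm and its top 106 mm above the bench. Small posts that stand at the track's ends are look only.
- buffer1: Square white buffer bottle, 165 mm tall, 0.3 kg. Origin: centre of its underside; z axis from foot to cap. Body 64 x 64 mm, 115 mm high; sloping shoulder; blue round cap 40 mm diameter from 135 to 165 mm. Starts fallen on a flat side in the tray, foot towards the splash wall, cap towards the tray's open front. May be absent (None).
- buffer2: Square white buffer bottle, 165 mm tall, 0.3 kg. Origin: centre of its underside; z axis from foot to cap. Body 64 x 64 mm, 115 mm high; sloping shoulder; blue round cap 40 mm diameter from 135 to 165 mm. Starts fallen on a flat side in the tray, foot towards the splash wall, cap towards the tray's open front. May be absent (None).
- buffer3: Square white buffer bottle, 165 mm tall, 0.3 kg. Origin: centre of its underside; z axis from foot to cap. Body 64 x 64 mm, 115 mm high; sloping shoulder; blue round cap 40 mm diameter from 135 to 165 mm. Starts fallen on a flat side in the tray, foot towards the splash wall, cap towards the tray's open front. May be absent (None).
- sample1: Round white sample bottle with flat foot, 125 mm tall, 40 mm diameter up to 88 mm, 0.12 kg; blue cap 34 mm diameter from 98 to 125 mm. Origin: centre of its underside; z axis from foot to cap. Starts standing on the bench. May be absent (None).
- sample2: Round white sample bottle with flat foot, 125 mm tall, 40 mm diameter up to 88 mm, 0.12 kg; blue cap 34 mm diameter from 98 to 125 mm. Origin: centre of its underside; z axis from foot to cap. Starts standing on the bench. May be absent (None).
- sample3: Round white sample bottle with flat foot, 125 mm tall, 40 mm diameter up to 88 mm, 0.12 kg; blue cap 34 mm diameter from 98 to 125 mm. Origin: centre of its underside; z axis from foot to cap. Starts standing on the bench. May be absent (None).
- sample4: Round white sample bottle with flat foot, 125 mm tall, 40 mm diameter up to 88 mm, 0.12 kg; blue cap 34 mm diameter from 98 to 125 mm. Origin: centre of its underside; z axis from foot to cap. Starts standing on the bench. May be absent (None).
- place1 (a point): Bed 1 of 4 of the roller (roller y -96 mm): where the centre of the foot of a sample bottle lies when the bottle lies on its side between two rollers, foot touching the end plate, cap to the front; 65.5 mm above the bench.
- place2 (a point): Bed 2 of 4 of the roller (roller y -32 mm): where the centre of the foot of a sample bottle lies when the bottle lies on its side between two rollers, foot touching the end plate, cap to the front; 65.5 mm above the bench.
- place3 (a point): Bed 3 of 4 of the roller (roller y 32 mm): where the centre of the foot of a sample bottle lies when the bottle lies on its side between two rollers, foot touching the end plate, cap to the front; 65.5 mm above the bench.
- place4 (a point): Bed 4 of 4 of the roller (roller y 96 mm): where the centre of the foot of a sample bottle lies when the bottle lies on its side between two rollers, foot touching the end plate, cap to the front; 65.5 mm above the bench.
- mouse: Bystander: grey computer mouse 100 x 58 x 35 mm, origin centre of underside.
- tipbox: Bystander: pipette tip box 85 x 125 x 80 mm, origin centre of underside.
- carton: Bystander: blue and white carton 100 x 130 x 130 mm (flap to about 165 mm), origin centre of underside.

How it is judged:
By the outcome, as a careful person would: the job done as asked, in the order asked, and still so for the second after the job is handed in, with the robot touching nothing.
Of buffer1, buffer2, buffer3 only 2 to 3 are there at a start; the rules pass over those that are not, and their reading is None.
Of sample1, sample2, sample3, sample4 only 3 to 4 are there at a start; the rules pass over those that are not, and their reading is None.
At some moment in a run one of buffer1, buffer2, buffer3 may be knocked a few centimetres aside while the robot is not near it.
Once in a run the grip may slacken for a moment while it holds something.
It also fails if it takes over 210 s, if anything falls off the work surface, if the arm or the gripper's body presses on something with over 40 N, if the wrist force passes 120 N, or if a joint passes its speed limit or range.

ROBOT

A 6-joint arm with a two-finger parallel gripper is mounted at the origin on the work surface. World frame = base frame: x ahead of the robot, y to its left, z up, the work surface at z = 0. Lengths are in m, angles in rad, forces in N, time in s.
With the tool pointing down it reaches from about 0.35 to 0.725 m from the base axis. Payload 6 kg.
Tool frame: the origin (TCP) lies midway between the tips of the shut fingers; the grasp point (between the pads) lies 19 mm behind it (robot.grasp_offset is the distance from the TCP to the grasp point, in m); z points along the fingers, y is the line along which they close (so a half turn about z gives the same grasp; the last joint's range is limited). The gripper opens to 85 mm and grips with 20 to 120 N. Pads are 22 mm wide; open, the fingers measure 114 mm over their backs; the gripper's body (76 mm by 85 mm) begins 54 mm behind the grasp point. The pads swing forward as they close: fully open they stand 13 mm farther back than shut.
Start: joints at [-0.861, 0.04, 0.085, 0, -1.615, -0.334], TCP at [0.22, -0.558, 0.231] pointing down, gripper open.
Joint ranges: [-2.56, 2.56], [-1.29, 2.01], [-1.08, 1.49], [-3.29, 1.98], [-2.81, -0.18], [-2.99, 2.99]. Speed limits (rad/s): [2.57, 2.57, 3.01, 3.14, 3.14, 3.14].

INTERFACE

Orientations are given as a 3x3 rotation matrix whose columns are the frame's x, y, z axes.
In Python, from bench import robot gives the robot as it stands. Calls block until the motion is done:
- robot.reach(position, orientation): joint-space move of the TCP to a pose.
- robot.move_straight(position, frame=None, vel=0.15, guard=None): straight line of the TCP; frame=None keeps the orientation; vel is the mean speed in m/s. With guard (N) it stops when the force on the tool has changed by that much, and returns True; else False.
- robot.move_joints(angles): joint-space move.
- robot.open_gripper() and robot.grasp(grip_force=None): open the fingers fully, or close them until they stop; grip_force is the grip in N (None keeps the last).
- robot.hold(seconds).
- robot.solve_ik(position, orientation): joint angles nearest the present ones, or None.
- robot.read_camera(name): name is "scene" or "top" or "wrist"; returns a dict with "img" (400x640x3 uint8, red, green, blue), "depth" (400x640 float32, m along the optical axis (not along the pixel's ray), 0 where there is no reading), "camera_matrix" (3x3 intrinsics, pixels), "T" (4x4, takes a point from camera to world coordinates). Camera axes: x right, y up, looking along -z (the intrinsics and any distortion apply to the point x, -y, -z); pixel columns grow to the right and rows downward; lengths in m; the calibration is good to about 2 mm. A picture is of the moment at which its call begins.
A pose or a line that the arm cannot do raises robot.PlanningError and nothing moves.
- robot.finish_job(): hands the job in; it is judged then, once.
Readings, each from a call of its own:
- robot.current_time_s(): time.
- robot.current_joint_positions(): joint angles.
- robot.current_dq(): joint speeds.
- robot.current_joint_efforts(): joint torques, N m.
- robot.current_tcp_pos(): TCP position.
- robot.current_eef_rot(): TCP orientation.
- robot.current_ft_force(): force on the tool from outside, world axes, zero at the start.
- robot.current_torque(): the same for the moment, N m.
- robot.current_grip_width(): finger opening in m.
- robot.current_gripper_force(): force on a finger pad.
Only numpy, scipy, OpenCV 4.12 (cv2) and the standard library are available. Lean on these libraries where they do the work, as an engineer would, in place of code of your own. Each camera call takes 0.05 s, during which the arm holds its last target. There are 200 camera calls.

## Working session

There is one attempt and no reset: what is moved stays moved. The work goes in short steps, each a Python script; the robot and the scene stay as the last script left them, time stands still between calls to the robot, and variables do not carry over. Pictures are saved under pics/ and viewed, at most 14 in all, crops included, and the job is handed in when it is done.

```bash
ls; mkdir -p pics; python3 - <<'E'
from bench import robot
import cv2,numpy as np
for n in("top","scene"):
    c=robot.read_camera(n); cv2.imwrite(f"pics/{n}0.png",c["img"][:,:,::-1]); np.savez(f"{n}0.npz",**{k:c[k] for k in("img","depth","camera_matrix","T")})
    print(n,c["camera_matrix"].round(1).tolist(),c["T"].round(3).tolist(),(c["depth"]>0).mean(), c.keys())
print(robot.current_time_s(),robot.grasp_offset,robot.current_eef_rot())
E
```

```text
bench.py
pics
top [[393.1, 0.0, 317.9], [0.0, 393.1, 196.3], [0.0, 0.0, 1.0]] [[0.008, 0.997, -0.071, 0.556], [-1.0, 0.008, -0.007, 0.004], [-0.007, 0.071, 0.997, 0.92], [0.0, 0.0, 0.0, 1.0]] 0.99598828125 dict_keys(['img', 'depth', 'camera_matrix', 'T'])
scene [[454.6, 0.0, 322.8], [0.0, 454.6, 206.5], [0.0, 0.0, 1.0]] [[-0.616, -0.505, 0.605, 1.334], [0.788, -0.413, 0.457, 0.558], [0.018, 0.758, 0.652, 0.88], [0.0, 0.0, 0.0, 1.0]] 0.975671875 dict_keys(['img', 'depth', 'camera_matrix', 'T'])
0.1 0.0187 [[-9.30202579e-01 -3.67045858e-01 -7.06521347e-04]
 [-3.67046513e-01  9.30201510e-01  1.41715146e-03]
 [ 1.37047649e-04  1.57756414e-03 -9.99998746e-01]]
```

View pics/top0.png

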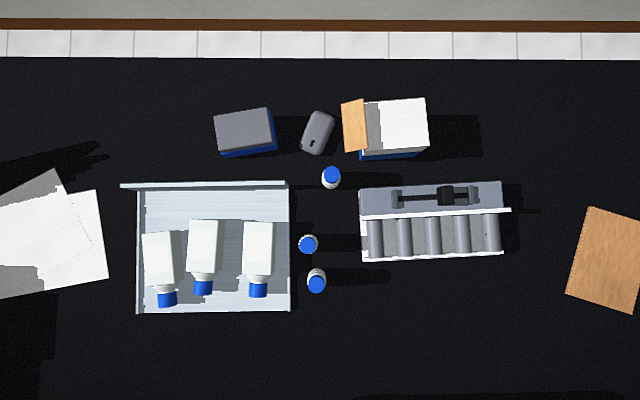

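View pics/scene0.png

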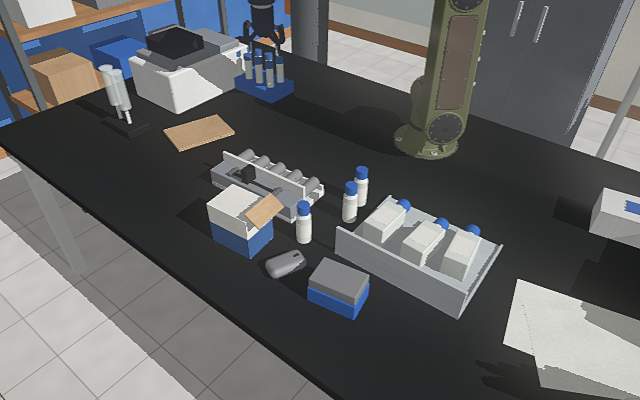

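The top view shows three fallen buffers with caps at about (167,298), (203,286) and (258,288). Three samples stand at (331,177), (308,243) and (316,281). The roller is on the right, with the lock grip at (446,195). The scene view agrees. Next I'll measure.

```bash
cat > h.py <<'E'
import numpy as np, cv2
def ray(c,u,v):
    d=np.linalg.inv(c["camera_matrix"])@[u,v,1.]; d=np.array([d[0],-d[1],-d[2]])
    return c["T"][:3,3], c["T"][:3,:3]@d          # point = o + depth*d
def cast(c,u,v,z):
    o,d=ray(c,u,v); return o+d*(z-o[2])/d[2]
def cloud(c):
    v,u=np.mgrid[0:400,0:640]; d=np.linalg.inv(c["camera_matrix"])@np.stack([u.ravel(),v.ravel(),np.ones(u.size)])
    p=(c["T"][:3,:3]@(d*np.array([[1],[-1],[-1]])*c["depth"].ravel()))+c["T"][:3,3:]
    return p.T.reshape(400,640,3)
def meet(c1,p1,c2,p2):
    o1,d1=ray(c1,*p1);o2,d2=ray(c2,*p2)
    s=np.linalg.lstsq(np.stack([d1,-d2],1),o2-o1,rcond=None)[0]; a,b=o1+s[0]*d1,o2+s[1]*d2
    return (a+b)/2,np.linalg.norm(a-b)
def blobs(m,amin=40):
    n,l,st,ce=cv2.connectedComponentsWithStats(m.astype(np.uint8),connectivity=4)
    return [(l==i,ce[i],st[i]) for i in range(1,n) if st[i,4]>=amin]
def hsv(c): return cv2.cvtColor(c["img"],cv2.COLOR_RGB2HSV)
def blue(c): h=hsv(c); return (h[...,0]>100)&(h[...,0]<125)&(h[...,1]>150)&(h[...,2]>70)
def white(c): h=hsv(c); return (h[...,1]<40)&(h[...,2]>195)
E
python3 - <<'E'
import numpy as np,cv2
from h import *
np.set_printoptions(precision=4,suppress=True)
t=dict(np.load("top0.npz"));s=dict(np.load("scene0.npz"))
for n,c in(("top",t),("scene",s)):
    P=cloud(c)
    for nm,m in(("blue",blue(c)),("white",white(c))):
        for b,ce,st in blobs(m,50):
            p=P[b]
            if np.median(p[:,0])<.25 or np.median(p[:,0])>.9 or abs(np.median(p[:,1]))>.5 or p[:,2].min()<-.05: continue
            r=cv2.minAreaRect(np.argwhere(b)[:,::-1].astype(np.float32))
            print(n,nm,ce.round(1),st,"med",np.median(p,0),"z95",np.percentile(p[:,2],[5,95]),"rect",np.round(r[0]+r[1]+(r[2],),1))
P=cloud(t)
for u,v in[(446,190),(446,195),(446,200),(200,183),(280,182),(130,186),(390,213),(480,211),(376,235),(404,235),(433,235),(461,235),(491,235),(220,270),(425,185)]: print((u,v),P[v,u],t["img"][v,u])
E
```

```text
top blue [254.2 145.8] [220 110  58  48 392] med [0.7245 0.1513 0.0386] z95 [0.0093 0.0508] rect [255.5 143.8  33.7  65.3  48.2]
top blue [386.6 156.6] [366 153  43   7 108] med [ 0.7111 -0.1448  0.0287] z95 [0.01  0.051] rect [386.9 156.1   4.   42.2  86.2]
top blue [331.4 173.7] [324 165  16  18 221] med [ 0.6581 -0.0161  0.1249] z95 [0.1076 0.1272] rect [331.5 173.5  17.   15.   90. ]
top blue [307.  245.3] [299 237  17  17 219] med [0.514  0.0313 0.1249] z95 [0.1204 0.1271] rect [306.8 245.3  15.6  16.3  45. ]
top blue [315.8 284.3] [307 275  18  19 248] med [0.4353 0.0126 0.1245] z95 [0.1025 0.1272] rect [315.8 284.3  17.   17.7  45. ]
top blue [202.4 287.7] [193 281  20  15 245] med [0.4157 0.2601 0.0547] z95 [0.0419 0.0588] rect [202.5 288.   14.   19.   90. ]
top blue [257.5 289.9] [249 283  18  15 228] med [0.4124 0.1394 0.055 ] z95 [0.0433 0.0591] rect [257.5 290.   14.   17.   90. ]
top blue [166.8 299.5] [158 291  19  17 248] med [0.3894 0.3364 0.0548] z95 [0.0401 0.0586] rect [167.  299.4  13.8  18.9  80. ]
top white [403.3 123.2] [ 369   98   61   51 2263] med [ 0.7628 
[... 3294 characters left out ...]
 35]
(446, 195) [ 0.6184 -0.255   0.1058] [31 33 33]
(446, 200) [ 0.6079 -0.2544  0.107 ] [38 35 39]
(200, 183) [0.6407 0.2598 0.0951] [221 232 239]
(280, 182) [0.6444 0.091  0.0919] [215 228 236]
(130, 186) [0.6331 0.4074 0.0961] [212 224 237]
(390, 213) [ 0.5816 -0.1473  0.0582] [138 142 157]
(480, 211) [ 0.5863 -0.3297  0.0928] [244 247 248]
(376, 235) [ 0.5336 -0.1158  0.0635] [136 137 145]
(404, 235) [ 0.5341 -0.1761  0.0649] [151 151 161]
(433, 235) [ 0.5346 -0.2392  0.0631] [155 156 168]
(461, 235) [ 0.5351 -0.3005  0.0607] [166 168 180]
(491, 235) [ 0.5356 -0.3647  0.0623] [157 157 172]
(220, 270) [0.4488 0.2353 0.006 ] [110 117 119]
(425, 185) [ 0.6437 -0.2243  0.0587] [140 146 164]
```

```bash
python3 - <<'E'
import cv2
i=cv2.imread("pics/top0.png"); cv2.imwrite("pics/crop1.png",cv2.resize(i[165:320,115:515],(800,310),interpolation=cv2.INTER_NEAREST))
E
```

```text
(no output)
```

View pics/crop1.png

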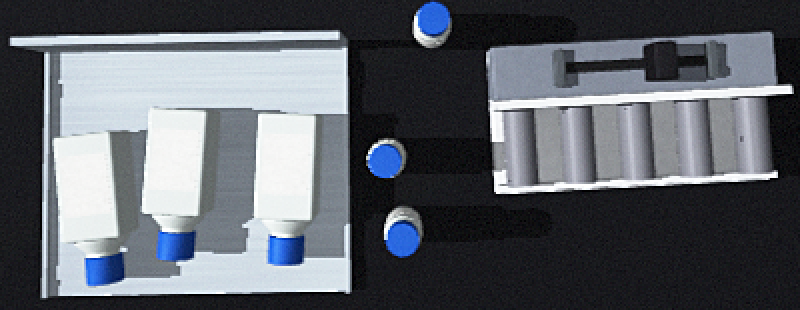

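The crop shows the tray and the roller each turned by a degree or two. The grip is at crop (661,60), left of the right-hand post, and the beds are clear. Now I'll fit the poses.

```bash
cat >> h.py <<'E'
def line(p):  # centre-line fit in xy of a bar running along y: yaw, mid
    xy=p[:,:2].astype(np.float32); (cx,cy),(w,h),_=r=cv2.minAreaRect(xy)
    vx,vy,x0,y0=cv2.fitLine(xy,cv2.DIST_HUBER,0,.01,.01).ravel()
    if vy<0: vx,vy=-vx,-vy
    return np.arctan2(-vx,vy),(x0,y0),(cx,cy,w,h)
def box(P,lo,hi,x,y): return P[(P[...,2]>lo)&(P[...,2]<hi)&(P[...,0]>x[0])&(P[...,0]<x[1])&(P[...,1]>y[0])&(P[...,1]<y[1])]
def buffers(c):
    """lying ones: list of (y-sorted) (centre xy of body top, axis foot->cap, rect dims, z, cap xy)"""
    P=cloud(c); m=(P[...,2]>.060)&(P[...,2]<.08)&(P[...,0]>.34)&(P[...,0]<.615)&(P[...,1]>.08)&(P[...,1]<.43)&white(c); out=[]
    B=(P[...,2]>.03)&(P[...,2]<.066)&blue(c)
    caps=[np.median(P[b],0) for b,_,_ in blobs(B,60)]
    for b,_,_ in blobs(m,400):
        q=P[b]; r=cv2.minAreaRect(q[:,:2].astype(np.float32)); k=cv2.boxPoints(r); e=[k[1]-k[0],k[2]-k[1]]
        L=max(e,key=np.linalg.norm); L=L/np.linalg.norm(L); L=-L if L[0]>0 else L
        cap=min(caps,key=lambda a:np.linalg.norm(a[:2]-r[0]-.09*L)); out.append((np.array(r[0]),L,np.sort(r[1]),np.median(q[:,2]),cap))
    return sorted(out,key=lambda o:o[0][1])
def samples(c,zlo=.118,zhi=.132):
    P=cloud(c); m=(P[...,2]>zlo)&(P[...,2]<zhi)&(P[...,0]>.3)&(P[...,0]<.72)&(P[...,1]>-.4)&(P[...,1]<.09)&blue(c)
    return [np.r_[cv2.minEnclosingCircle(P[b][:,:2].astype(np.float32))[0],np.median(P[b][:,2]),len(P[b])] for b,_,_ in blobs(m,60)]
E
python3 - <<'E'
from h import *
np.set_printoptions(precision=4,suppress=True)
t=dict(np.load("top0.npz"));s=dict(np.load("scene0.npz"))
for n,c in(("top",t),("scene",s)):
    P=cloud(c)
    print(n,"wall",line(box(P,.091,.099,(.60,.68),(.07,.46))))
    print(n,"end",line(box(P,.087,.096,(.55,.62),(-.42,-.05))))
    print(n,"front",line(box(P,.035,.046,(.47,.52),(-.42,-.05))))
    print(n,"grip",line(box(P,.101,.111,(.58,.66),(-.32,-.2))))
    for b in buffers(c): print(n,*b)
    for b in samples(c): print(n,b)
    print(n,"floor", np.median(box(P,-.01,.01,(.40,.42),(.2,.22)),0), "deck", np.median(box(P,.05,.07,(.64,.65),(-.24,-.15)),0))
for a,b in(((331.4,173.7),(304,207.4)),((307,245.3),(351.4,187.5)),((315.8,284.3),(361.9,172.2)),((202.4,287.7),(442.8,222.8)),((257.5,289.9),(404.6,203.5)),((166.8,299.5),(474.2,229.4))): print("2view",*meet(t,a,s,b))
E
```

```text
top wall (np.float32(0.02660449), (np.float32(0.638884), np.float32(0.25672552)), (0.6390773057937622, 0.25608816742897034, 0.010469116270542145, 0.34777194261550903))
top end (np.float32(0.06336899), (np.float32(0.581218), np.float32(-0.23848541)), (0.5972486734390259, -0.23855912685394287, 0.04292544722557068, 0.30981409549713135))
top front (np.float32(0.064509585), (np.float32(0.4903691), np.float32(-0.2725473)), (0.4989865720272064, -0.24403251707553864, 0.02963997982442379, 0.3085786998271942))
top grip (np.float32(-1.4979305), (np.float32(0.61860013), np.float32(-0.25704828)), (0.6192119717597961, -0.25777071714401245, 0.039713334292173386, 0.023846574127674103))
top [0.4986 0.1417] [-0.9996  0.0279] [0.0626 0.1237] 0.07002281791948306 [0.4124 0.1399 0.055 ]
top [0.5021 0.2619] [-0.9989  0.0463] [0.0631 0.1247] 0.06991905878679705 [0.4156 0.2602 0.0547]
top [0.4742 0.3547] [-0.9921 -0.1254] [0.0625 0.1254] 0.0700359637571587 [0.3894 0.3364 0.0548]
top [  0.6584  -0.0165   0.125  207.    ]
top [  0.5134   0.0319   0.125  209.    ]
top [  0.4353   0.014    0.1248 221.    ]
top f
[... 828 characters left out ...]
 0.1506 0.0543]
scene [0.5036 0.2599] [-0.999  0.045] [0.0632 0.1217] 0.06939889785701803 [0.4155 0.2714 0.0538]
scene [0.4768 0.3547] [-0.9914 -0.131 ] [0.0607 0.1206] 0.06947098948981656 [0.3861 0.3471 0.0547]
scene [ 0.4361  0.0139  0.1238 79.    ]
scene [ 0.5127  0.0294  0.124  83.    ]
scene [ 0.659  -0.0157  0.124  85.    ]
scene floor [0.4103 0.201  0.0048] deck [ 0.6422 -0.2123  0.0558]
2view [ 0.6588 -0.0155  0.1147] 0.00396687391554354
2view [0.5125 0.0322 0.1141] 0.001122420654699953
2view [0.4341 0.0135 0.1122] 0.0009381936183154992
2view [0.4126 0.266  0.0472] 0.007821576036331938
2view [0.4092 0.1445 0.0488] 0.007933754568291502
2view [0.3863 0.3435 0.0491] 0.009546490637899568
```

```bash
cat >> h.py <<'E'
Z=np.array([0,0,1.])
TY=.027; TX=np.array([np.cos(TY),np.sin(TY),0]); TYV=np.array([-np.sin(TY),np.cos(TY),0]); WALL=np.array([.639,.2565,0])-.005*TX   # point on wall face
RY=.064; RX=np.array([np.cos(RY),np.sin(RY),0]); RYV=np.array([-np.sin(RY),np.cos(RY),0]); RO=np.array([.5314,-.2436,0])
def frame(z,y):
    z=z/np.linalg.norm(z); y=y-z*(y@z); y/=np.linalg.norm(y); return np.stack([np.cross(y,z),y,z],1)
def grip(axis,side,a,s=1):
    """tool frame gripping a bottle of given axis (foot->cap); side: unit, perp. to axis, the side the tool tilts in from"""
    return frame(-np.cos(a)*axis-np.sin(a)*side, s*np.cross(axis,side))
def tcp(pt,R,off=.0187): return pt+R[:,2]*off   # TCP so that the grasp point is at pt
E
python3 - <<'E'
from h import *
from bench import robot
np.set_printoptions(precision=3,suppress=True)
P=cloud(dict(np.load("top0.npz"))); q=box(P,.058,.068,(.47,.6),(-.42,-.05)); d=q-RO; x=d@RX;y=d@RYV; m=(x>-33)&(x<.035)
for k in(-128,-64,0,64,128):
    s=m&(abs(y-k/1e3)<.02); print("roller",k,np.median(y[s]).round(4),q[s][:,2].max().round(4),end=' ')
fr=box(P,.036,.045,(.47,.52),(-.42,-.05)); print("\nfront plate x",np.percentile((fr-RO)@RX,[5,50,95]))
def ok(p,R): 
    j=robot.solve_ik(tcp(p,R),R); return "-" if j is None else str(np.round(j,2))
for deg in(20,30,40,50):
    a=np.radians(deg)
    for s in(1,-1):
        L=np.array([-.9996,.0279,0]); f=np.array([.5605,.140,.038])
        print("buf",deg,s,"take",ok(f+L*.150,grip(L,Z,a,s)),"put",ok(WALL-TX*.032+TYV*-.116+Z*.156,grip(Z,TX,a,s)))
    for s in(1,-1):
      for phi in (0,40,-40):
        ph=np.radians(phi); side=np.cos(ph)*Z+np.sin(ph)*RYV
        print("samp",deg,s,phi,"put",[ok(RO+RX*(.045-.112)+RYV*y+Z*.0655,grip(-RX,side,a,s)) for y in(-.096,.096)])
    for az in(0,90,180,270):
        side=np.array([np.cos(np.radians(az)),np.sin(np.radians(az)),0])
        print("samp take",deg,az,[[ok(np.r_[p,.112],grip(Z,side,a,s)) for p in((.6585,-.016),(.4355,.014))] for s in(1,-1)])
E
```

```text
roller -128 -0.1248 0.0665 roller -64 -0.0612 0.0662 roller 0 0.002 0.0667 roller 64 0.0657 0.0669 roller 128 0.1298 0.0672 
front plate x [-0.046 -0.043 -0.038]
buf 20 1 take - put [ 0.47  0.4   0.35 -0.15 -1.83 -2.03]
buf 20 -1 take - put [ 0.47  0.4   0.35 -0.15 -1.83  1.12]
samp 20 1 0 put ['[-1.05 -0.13 -0.49 -1.37 -1.04  0.22]', '-']
samp 20 1 40 put ['[-1.06 -0.27 -0.65 -1.55 -0.85  1.01]', '-']
samp 20 1 -40 put ['[-1.13  0.1  -0.32 -1.38 -1.33 -0.35]', '[-0.9  -0.44 -0.77 -1.42 -1.14 -0.48]']
samp 20 -1 0 put ['[-1.05 -0.13 -0.49 -1.37 -1.04 -2.92]', '-']
samp 20 -1 40 put ['[-1.06 -0.27 -0.65 -1.55 -0.85 -2.13]', '-']
samp 20 -1 -40 put ['[-1.13  0.1  -0.32 -1.38 -1.33  2.79]', '[-0.9  -0.44 -0.77 -1.42 -1.14  2.67]']
samp take 20 0 [['[ 0.24  0.52  0.41 -0.08 -1.79 -1.81]', '[ 0.39 -0.06 -0.26 -0.13 -1.7  -1.96]'], ['[ 0.24  0.52  0.41 -0.08 -1.79  1.33]', '[ 0.39 -0.06 -0.26 -0.13 -1.7   1.19]']]
samp take 20 90 [['[ 0.43  0.25 -0.09  0.32 -1.4  -0.51]', '[ 0.71 -0.33 -0.63  0.26 -1.51 -0.76]'], ['[ 0.43  0.25 -0.09  0.32 -1.4   2.63]', '[ 0.71 -0.33 -0.63  0.26 -1.51  2.
[... 2981 characters left out ...]
]
samp 50 -1 -40 put ['[-0.89  0.19 -0.05 -0.95 -1.46  2.45]', '[-0.64 -0.25 -0.48 -0.98 -1.26  2.29]']
samp take 50 0 [['[ 0.19  1.01  1.01 -0.23 -2.42 -1.87]', '[ 0.3   0.37  0.09 -0.27 -2.12 -1.91]'], ['[ 0.19  1.01  1.01 -0.23 -2.42  1.27]', '[ 0.3   0.37  0.09 -0.27 -2.12  1.23]']]
samp take 50 90 [['[ 0.56  0.39 -0.19  0.71 -1.55 -0.79]', '[ 0.89 -0.08 -0.67  0.51 -1.7  -1.02]'], ['[ 0.56  0.39 -0.19  0.71 -1.55  2.35]', '[ 0.89 -0.08 -0.67  0.51 -1.7   2.12]']]
samp take 50 180 [['-', '-'], ['-', '-']]
samp take 50 270 [['[-0.2   0.42  0.33 -0.85 -1.67 -2.94]', '[-0.23 -0.11 -0.26 -0.84 -1.65 -2.88]'], ['[-0.2   0.42  0.33 -0.85 -1.67  0.2 ]', '[-0.23 -0.11 -0.26 -0.84 -1.65  0.27]']]
```

```bash
python3 - <<'E'
from h import *
from bench import robot
np.set_printoptions(precision=2,suppress=True)
def ok(p,R):
    try: j=robot.solve_ik(tcp(p,R,.022),R)
    except Exception as e: return "err"
    return "-" if j is None else str(np.round(j,2))
for deg in(55,62,70,80):
    a=np.radians(deg)
    for c,L in(((.4986,.1417),(-.9996,.0279)),((.5021,.2619),(-.9989,.0463)),((.4742,.3547),(-.9921,-.1254))):
        L=np.r_[L,0]; f=np.r_[c,.038]-.062*L
        for s in(1,-1): print("buf",deg,s,"take",ok(f+L*.150,grip(L,Z,a,s)),"up",ok(f+L*.150+Z*.12,grip(L,Z,a,s)),"put",ok(WALL-TX*.032+TYV*((f-WALL)@TYV)+Z*.156,grip(Z,TX,a,s)))
for deg in (35,42):
  a=np.radians(deg)
  for y in(-.096,.032,.096):
    side=np.cos(np.radians(50))*Z-np.sin(np.radians(50))*RYV
    print("samp put",deg,y,[ok(RO+RX*(.045-.115)+RYV*y+Z*z,grip(-RX,side,a,1)) for z in(.0655,.15)])
  for az in(200,215,230,245):
    side=np.array([np.cos(np.radians(az)),np.sin(np.radians(az)),0])
    print("take",deg,az,[ok(np.r_[p,.115],grip(Z,side,a,-1)) for p in((.6585,-.016),(.513,.031),(.4357,.014))])
E
```

```text
buf 55 1 take - up - put [ 0.37  0.89  0.94 -0.47 -2.5  -2.16]
buf 55 -1 take - up - put [ 0.37  0.89  0.94 -0.47 -2.5   0.98]
buf 55 1 take - up - put [ 0.47  0.98  1.13 -0.66 -2.53 -2.4 ]
buf 55 -1 take - up [ 1.33 -0.65 -0.94  0.64 -1.22 -0.02] put [ 0.47  0.98  1.13 -0.66 -2.53  0.74]
buf 55 1 take [ 1.39 -0.46 -1.08  0.77 -0.91  2.97] up - put [ 0.54  1.13  1.43 -0.87 -2.59 -2.67]
buf 55 -1 take [ 1.39 -0.46 -1.08  0.77 -0.91 -0.17] up [ 1.43 -0.57 -0.9   0.65 -1.15  0.02] put [ 0.54  1.13  1.43 -0.87 -2.59  0.47]
buf 62 1 take - up [ 1.15 -0.91 -0.99  0.46 -1.32 -2.83] put [ 0.35  0.98  1.05 -0.6  -2.63 -2.26]
buf 62 -1 take - up [ 1.15 -0.91 -0.99  0.46 -1.32  0.31] put [ 0.35  0.98  1.05 -0.6  -2.63  0.88]
buf 62 1 take - up - put [ 0.43  1.06  1.26 -0.85 -2.66 -2.56]
buf 62 -1 take [ 1.26 -0.5  -1.02  0.57 -1.   -0.04] up [ 1.28 -0.59 -0.83  0.5  -1.24  0.1 ] put [ 0.43  1.06  1.26 -0.85 -2.66  0.58]
buf 62 1 take - up - put -
buf 62 -1 take [ 1.36 -0.41 -0.96  0.58 -0.94  0.  ] up [ 1.39 -0.51 -0.78  0.5  -1.18  0.14] put -
buf 70 1 take [ 1.04 -0.73 -1.05  0.34 -1.11 -2.77
[... 2175 characters left out ...]
42 0.032 ['[-0.87 -0.03 -0.36 -1.15 -1.41 -0.73]', '[-0.87 -0.17 -0.32 -1.13 -1.47 -0.89]']
samp put 42 0.096 ['[-0.79 -0.19 -0.5  -1.17 -1.34 -0.77]', '[-0.77 -0.34 -0.46 -1.14 -1.4  -0.96]']
take 42 200 ['[ 0.24 -0.25 -0.54 -0.14 -0.55 -1.37]', '[ 0.53 -0.87 -1.04  0.19 -0.69 -1.85]', '-']
take 42 215 ['[ 0.07 -0.14 -0.32 -0.51 -0.8  -0.78]', '[ 0.3  -0.68 -0.77 -0.29 -0.79 -1.13]', '[ 0.35 -1.06 -0.97 -0.21 -0.95 -1.25]']
take 42 230 ['[-0.05 -0.   -0.14 -0.67 -1.04 -0.41]', '[ 0.07 -0.46 -0.54 -0.6  -1.02 -0.57]', '[ 0.04 -0.72 -0.7  -0.58 -1.12 -0.6 ]']
take 42 245 ['[-0.11  0.14  0.02 -0.73 -1.27 -0.16]', '[-0.04 -0.27 -0.37 -0.71 -1.23 -0.23]', '[-0.1  -0.48 -0.53 -0.71 -1.31 -0.23]']
```

```bash
python3 - <<'E'
from h import *
from bench import robot
np.set_printoptions(precision=2,suppress=True)
def ok(p,R):
    try: j=robot.solve_ik(tcp(p,R,.022),R)
    except Exception as e: return "err"
    return "-" if j is None else str(np.round(j,2))
for deg in(60,70,76):
    a=np.radians(deg)
    for c,L in(((.4986,.1417),(-.9996,.0279)),((.5021,.2619),(-.9989,.0463)),((.4742,.3547),(-.9921,-.1254))):
        L=np.r_[L,0]; f=np.r_[c,.038]-.062*L; g=WALL-TX*.032+TYV*((f-WALL)@TYV)+Z*.156
        for s in(1,-1): print(deg,s,"take",ok(f+L*.150,grip(L,Z,a,s)),"R",ok(g,grip(Z,-TYV,a,s)),ok(g+Z*.1-TX*.12,grip(Z,-TYV,a,s)),"L",ok(g,grip(Z,TYV,a,s)),ok(g+Z*.1-TX*.12,grip(Z,TYV,a,s)))
E
```

```text
60 1 take - R - - L [ 0.83  0.48 -0.09  0.67 -1.83 -0.91] [ 0.98  0.17 -0.26  0.59 -2.02 -0.95]
60 -1 take - R [-0.07  0.23  0.12 -1.04 -1.6   0.14] [-0.09 -0.15 -0.08 -1.05 -1.71 -0.  ] L [ 0.83  0.48 -0.09  0.67 -1.83  2.23] [ 0.98  0.17 -0.26  0.59 -2.02  2.2 ]
60 1 take - R - - L [ 0.94  0.66  0.19  0.61 -1.96 -0.94] [ 1.09  0.38  0.01  0.52 -2.12 -1.01]
60 -1 take [ 1.27 -0.52 -1.05  0.62 -0.99 -0.08] R [ 0.12  0.18  0.07 -1.06 -1.43  0.04] [ 0.16 -0.21 -0.13 -1.04 -1.5  -0.13] L [ 0.94  0.66  0.19  0.61 -1.96  2.2 ] [ 1.09  0.38  0.01  0.52 -2.12  2.14]
60 1 take - R - [ 0.38 -0.2  -0.13 -1.   -1.3   2.9 ] L [ 1.02  0.87  0.51  0.58 -2.1  -0.94] [ 1.16  0.59  0.3   0.48 -2.23 -1.03]
60 -1 take [ 1.37 -0.43 -1.    0.63 -0.93 -0.05] R [ 0.29  0.19  0.08 -1.06 -1.29 -0.04] [ 0.38 -0.2  -0.13 -1.   -1.3  -0.24] L [ 1.02  0.87  0.51  0.58 -2.1   2.21] [ 1.16  0.59  0.3   0.48 -2.23  2.11]
70 1 take [ 1.04 -0.73 -1.05  0.34 -1.11 -2.77] R [-0.15  0.29  0.13 -1.2  -1.68 -2.93] - L [ 0.83  0.56 -0.1   0.76 -1.91 -0.95] [ 0.99  0.24 -0.29  0.67 -2.08 -0.97]
70 -1 take [ 1.04 -0.73 -1.05
[... 1268 characters left out ...]
6] R [-0.01  0.29  0.07 -1.32 -1.56 -2.93] - L [ 0.94  0.79  0.19  0.75 -2.09 -0.95] [ 1.09  0.49 -0.03  0.64 -2.24 -1.01]
76 -1 take [ 1.13 -0.35 -0.77  0.26 -1.08  0.28] R [-0.01  0.29  0.07 -1.32 -1.56  0.22] [-0.02 -0.13 -0.17 -1.32 -1.61  0.06] L [ 0.94  0.79  0.19  0.75 -2.09  2.19] [ 1.09  0.49 -0.03  0.64 -2.24  2.13]
76 1 take [ 1.26 -0.27 -0.71  0.26 -1.05 -2.82] R [ 0.15  0.28  0.07 -1.35 -1.4  -2.96] - L [ 1.02  1.    0.53  0.74 -2.23 -0.91] [ 1.16  0.7   0.28  0.62 -2.35 -1.  ]
76 -1 take [ 1.26 -0.27 -0.71  0.26 -1.05  0.32] R [ 0.15  0.28  0.07 -1.35 -1.4   0.18] [ 0.19 -0.14 -0.18 -1.33 -1.4   0.  ] L [ 1.02  1.    0.53  0.74 -2.23  2.24] [ 1.16  0.7   0.28  0.62 -2.35  2.14]
```

```bash
cat > act.py <<'E'
from h import *
from bench import robot
np.set_printoptions(precision=4,suppress=True)
RO=RO+.001*RYV
OFF=.021
def goto(pt,R,mode="s",vel=.2,guard=None):
    p=tcp(pt,R,OFF)
    if mode=="r": return robot.reach(p,R)
    return robot.move_straight(p,R,vel=vel,guard=guard)
def stat(m): print(m,"t%.1f w%.4f F%.1f"%(robot.current_time_s(),robot.current_grip_width(),robot.current_gripper_force()),"ft",np.round(robot.current_ft_force(),1),flush=True)
A=np.radians(38)
def take_sample(xy,az=235):
    side=np.array([np.cos(np.radians(az)),np.sin(np.radians(az)),0]); R=grip(Z,side,A,-1); p=np.r_[xy,.115]
    robot.open_gripper(); goto(p-R[:,2]*.10,R,"r"); goto(p,R); robot.grasp(60); stat("took")
    goto(p+Z*.12,R); stat("lifted")
def place_pose(y,dx=0,dz=0):
    ph=np.radians(50); return RO+RX*(.045-.115+dx)+RYV*y+Z*(.0655+dz), grip(-RX,np.cos(ph)*Z-np.sin(ph)*RYV,A,1)
def put_sample(y):
    p,R=place_pose(y,-.008,.09); goto(p,R,"r"); stat("above")
    p,R=place_pose(y,-.005,.004); stat("down %s"%goto(p,R,vel=.12,guard=6))
    p,R=place_pose(y,.006,.004); print("wall",goto(p,R,vel=.03,guard=4))
    q=robot.current_tcp_pos(); print("seat x err",((q-tcp(place_pose(y)[0],R,OFF))@RX).round(4))
    robot.move_straight(q-Z*.005,R,vel=.03,guard=4); stat("seated")
    robot.open_gripper(); q=robot.current_tcp_pos(); robot.move_straight(q-R[:,2]*.10,R,vel=.2); stat("out")
def snap(n,name="top"):
    c=robot.read_camera(name); cv2.imwrite(f"pics/{n}.png",c["img"][:,:,::-1]); np.savez(f"{n}.npz",**{k:c[k] for k in("img","depth","camera_matrix","T")}); return c
E
python3 - <<'E'
from act import *
take_sample((.4357,.0139))
snap("a1","scene")
E
```

```text
took t3.5 w0.0322 F59.7 ft [-0.6 -0.6  3. ]
lifted t4.2 w0.0325 F59.5 ft [-1.2 -0.  -1.7]
```

View pics/a1.png

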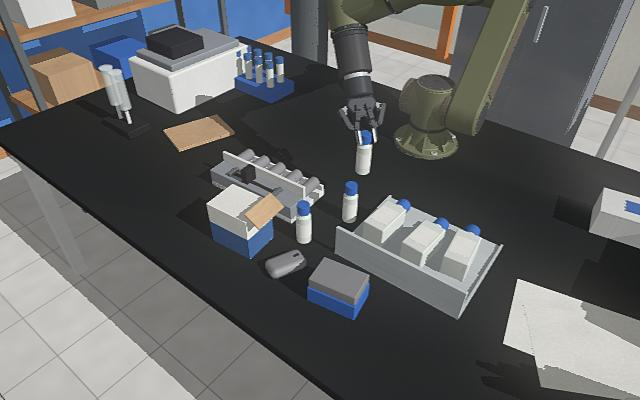

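The bottle hangs nearly upright in the grip at about (363,155), and nothing else has moved. Next I'll place it in bed 4.

```bash
python3 - <<'E'
from act import *
put_sample(.096)
snap("a2","top")
s=snap("a2s","scene")
cv2.imwrite("pics/a2c.png",cv2.resize(s["img"][130:270,180:400,::-1],(660,420)))
E
```

```text
above t5.3 w0.0321 F59.4 ft [ 0.   0.2 -0.1]
down True t5.8 w0.0324 F60.1 ft [-2.5  2.4 -2.2]
wall True
seat x err -0.0067
seated t6.3 w0.0325 F60.2 ft [-3.3  1.7 -1.4]
out t7.6 w0.0850 F0.0 ft [-0.1  0.5 -0.7]
```

View pics/a2c.png

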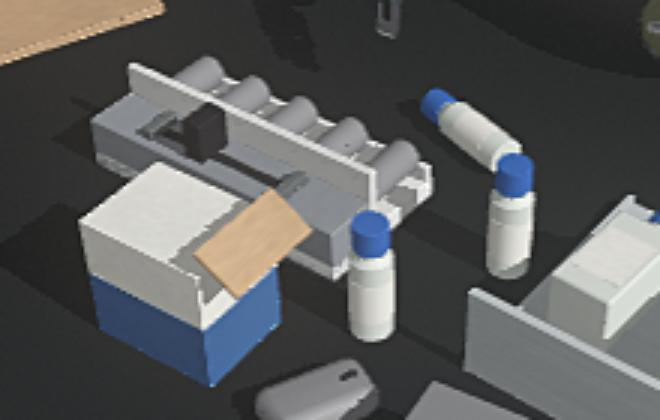

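The bottle dropped out: the guard tripped on the motion itself, before contact, and the fingers then opened in the air. It now lies on the bench at about crop (470,130), touching or near the next sample. I'll measure where it is and mend that.

```bash
python3 - <<'E'
from act import *
t=dict(np.load("a2.npz")); P=cloud(t)
print(robot.current_tcp_pos(),samples(t))
for b,ce,st in blobs((blue(t)|white(t))&(P[...,2]>.01)&(P[...,2]<.06)&(P[...,1]<.075)&(P[...,1]>-.2)&(P[...,0]>.3)&(P[...,0]<.62),30): 
    print(ce,st,np.median(P[b],0),np.percentile(P[b][:,2],95))
m=(blue(t)|white(t))&(P[...,2]>.012)&(P[...,2]<.05)&(P[...,1]<.06)&(P[...,1]>-.08)&(P[...,0]>.3)&(P[...,0]<.6)
q=P[m]; print(len(q),cv2.minAreaRect(q[:,:2].astype(np.float32)))
mb=m&blue(t); print("cap",np.median(P[mb],0),mb.sum(), [line(box(P,.091,.099,(.60,.68),(.07,.46)))[0]])
for b in buffers(t): print(*b)
cv2.imwrite("pics/a2t.png",cv2.resize(t["img"][160:320,280:400,::-1],(480,600)))
E
```

```text
[ 0.3894 -0.1896  0.1238] [array([  0.6584,  -0.0162,   0.125 , 209.    ]), array([  0.5135,   0.0319,   0.1252, 208.    ])]
[362.8019 226.7264] [360 215   7  21 106] [ 0.5504 -0.092   0.0222] 0.0484074441149388
[381.2426 257.599 ] [362 250  51  12 202] [ 0.4824 -0.1255  0.0386] 0.043863717616417164
[364.3805 301.9403] [344 288  42  26 586] [ 0.3856 -0.0934  0.038 ] 0.041477833927314633
[394.8846 308.6319] [387 300  15  18 182] [ 0.3711 -0.1612  0.0338] 0.03800567531891645
204 ((0.39314743876457214, -0.06803171336650848), (0.03239842876791954, 0.03567907586693764), 76.04914855957031)
cap [nan nan nan] 0 [np.float32(0.02676244)]
[0.4974 0.1418] [-0.9997  0.0225] [0.0626 0.1258] 0.06992893443349119 [0.4123 0.1408 0.0548]
[0.5022 0.2615] [-0.999   0.0445] [0.0632 0.1243] 0.07001010334252411 [0.4157 0.2602 0.0546]
[0.474  0.3543] [-0.9916 -0.1291] [0.0623 0.1259] 0.07003082578332953 [0.3896 0.3361 0.0552]
  return _methods._mean(a, axis=axis, dtype=dtype,
  ret = um.true_divide(
```

View pics/a2t.png

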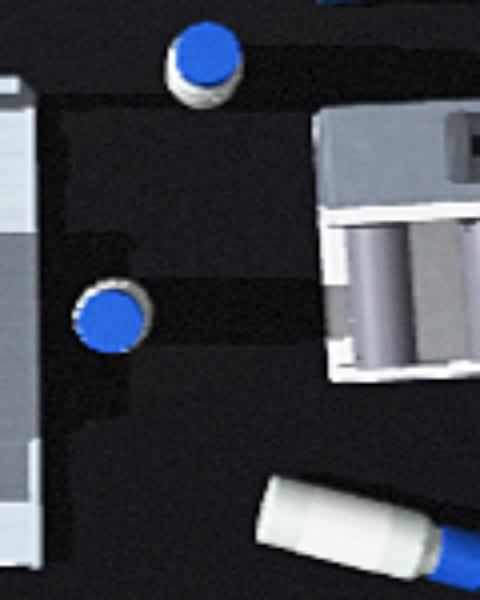

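The top view shows the dropped bottle lying with its foot near (269,510 crop) and its cap towards the right. I'll check whether it's at rest.

```bash
cat >> act.py <<'E'
def lying_sample(c):
    P=cloud(c); ok=(P[...,2]>.012)&(P[...,2]<.05)&(P[...,0]>.22)&(P[...,0]<.46)&(P[...,1]<.075)&(P[...,1]>-.45)
    W=max(blobs(ok&white(c),80),key=lambda b:b[2][4])[0]; B=max(blobs(ok&blue(c),60),key=lambda b:b[2][4])[0]
    q=P[W|B]; r=cv2.minAreaRect(q[:,:2].astype(np.float32)); k=cv2.boxPoints(r); e=max([k[1]-k[0],k[2]-k[1]],key=np.linalg.norm); L=e/np.linalg.norm(e)
    if L@(np.median(P[B],0)-np.median(P[W],0))[:2]<0: L=-L
    top=box(P,.036,.046,(.22,.46),(-.45,.075))
    return np.array(r[0]),L,np.sort(r[1]),np.percentile(P[W][:,2],95),np.percentile(P[B][:,2],95),np.median(P[B],0)
E
python3 - <<'E'
from act import *
robot.hold(.3)
for i in range(2):
    c=snap(f"a3{i}","top"); print(*lying_sample(c)); s=snap(f"a3s{i}","scene")
    robot.hold(.3)
    P=cloud(s)
    for b,ce,st in blobs(blue(s)&(P[...,2]>.005)&(P[...,2]<.06)&(P[...,1]<.09)&(P[...,0]<.5)&(P[...,0]>.2),15): print("scene cap",np.median(P[b],0),ce)
a=dict(np.load("a31.npz"));P=cloud(a)
E
```

```text
[ 0.3808 -0.1132] [-0.2593 -0.9658] [0.0353 0.1252] 0.041249975333753755 0.038333482636256445 [ 0.371  -0.1615  0.0337]
scene cap [ 0.374  -0.1628  0.0336] [325.1778 162.7333]
[ 0.3809 -0.1131] [-0.2582 -0.9661] [0.0354 0.1249] 0.04125300320247473 0.037785323751420394 [ 0.371  -0.1615  0.0337]
scene cap [ 0.3748 -0.1636  0.0337] [325.1042 162.8333]
```

```bash
cat >> act.py <<'E'
def lower(pt,R,vel,guard,tol=.006):
    g=goto(pt,R,vel=vel,guard=guard); e=robot.current_tcp_pos()-tcp(pt,R,OFF); print("lower",g,"err",e.round(4)); return np.linalg.norm(e)<tol
E
python3 - <<'E'
from act import *
L=np.array([-.2588,-.9659,0]); n=np.array([.9659,-.2588,0]); c=np.array([.3809,-.1131,0])-.0023*n
p=c+L*(.112-.0625)+Z*.026; D=np.pi/2; R=grip(L,Z,D,1)
ph=lambda dx,dz: RO+RX*(.045-.112+dx)+RYV*.096+Z*(.0655+.006+dz)
best=None
for s in(1,-1):
    R=grip(L,Z,D,s); j=robot.solve_ik(tcp(p+Z*.1,R,OFF),R)
    for s2 in(1,-1):
        R2=grip(-RX,Z,D,s2); k=robot.solve_ik(tcp(ph(0,.1),R2,OFF),R2)
        if j is None or k is None: continue
        d=abs(np.array(j)-k).max(); print(s,s2,np.round(j,2),np.round(k,2))
        if best is None or d<best[0]: best=(d,R,R2)
_,R,R2=best
goto(p+Z*.12,R,"r"); print(lower(p,R,.15,15)); robot.grasp(70); stat("took")
goto(p+Z*.14,R); stat("up"); goto(ph(-.008,.09),R2,"r"); stat("above")
snap("b1","scene"); s=dict(np.load("b1.npz")); cv2.imwrite("pics/b1.png",cv2.resize(s["img"][60:270,180:400,::-1],(628,600)))
E
```

```text
1 1 [ 0.1  -0.53 -0.61  0.   -1.48 -0.36] [ 0.1  -0.28 -0.35  0.   -1.5  -1.61]
1 -1 [ 0.1  -0.53 -0.61  0.   -1.48 -0.36] [ 0.1  -0.28 -0.35  0.   -1.5   1.53]
-1 1 [ 0.1  -0.53 -0.61  0.   -1.48  2.78] [ 0.1  -0.28 -0.35  0.   -1.5  -1.61]
-1 -1 [ 0.1  -0.53 -0.61  0.   -1.48  2.78] [ 0.1  -0.28 -0.35  0.   -1.5   1.53]
lower False err [ 0.0006 -0.0001  0.0009]
True
took t13.3 w0.0322 F68.9 ft [-1.2  0.4  4.4]
up t14.1 w0.0320 F69.3 ft [ 1.1  0.5 -1.1]
above t15.2 w0.0320 F69.3 ft [-0.4 -0.2 -0.6]
```

View pics/b1.png

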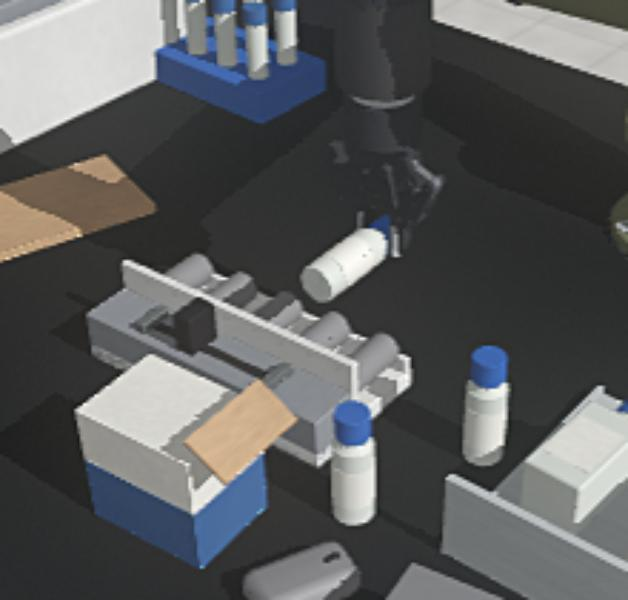

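The bottle is held above bed 4 with its foot at about (320,283) towards the plate, roughly level. I'll measure the tilt from depth, then lower it.

```bash
cat >> act.py <<'E'
def held(y,c,zlo=.10):
    """body points of a bottle held above the bed, roller frame: surface line fit -> tilt, and foot x"""
    P=cloud(c); q=box(P,zlo,.26,(.42,.60),(-.42,-.07)); 
    W=white(c)[(P[...,2]>zlo)&(P[...,2]<.26)&(P[...,0]>.42)&(P[...,0]<.60)&(P[...,1]>-.42)&(P[...,1]<-.07)]; q=q[W]
    x,yy,z=(q-RO)@RX,(q-RO)@RYV,q[:,2]; m=abs(yy-y)<.035; x,yy,z=x[m],yy[m],z[m]
    b=np.arange(-.06,.07,.01); top=[(k+.005,z[(x>=k)&(x<k+.01)].max(),np.median(yy[(x>=k)&(x<k+.01)])) for k in b if ((x>=k)&(x<k+.01)).sum()>4]
    return np.array(top),np.percentile(x,[2,99]),len(x)
E
python3 - <<'E'
from act import *
print(*held(.096,dict(np.load("b1.npz"))))
E
```

```text
[[-0.055   0.1724  0.1103]
 [-0.045   0.1746  0.1095]
 [-0.035   0.1757  0.1092]
 [-0.025   0.1749  0.1096]
 [-0.015   0.1751  0.1106]
 [-0.005   0.1757  0.1078]
 [ 0.005   0.1743  0.1114]
 [ 0.015   0.1737  0.1083]
 [ 0.025   0.1756  0.1081]
 [ 0.035   0.1745  0.1091]] [-0.0569  0.0338] 304
```

```bash
cat >> act.py <<'E'
def seat(ph,R):
    """ph(dx,dz): grip point; lower to bed, push to plate, release. Returns False (still holding) if the lowering failed."""
    if not lower(ph(-.006,.003),R,.08,18): return False
    g=goto(ph(.006,.003),R,vel=.02,guard=5); q=robot.current_tcp_pos(); print("plate",g,"x err %.4f"%((q-tcp(ph(0,0),R,OFF))@RX)); stat("")
    q=q-RX*.0005
    robot.move_straight(q-Z*.004,R,vel=.02,guard=6); stat("seated"); robot.open_gripper(); return True
E
python3 - <<'E'
from act import *
R=grip(-RX,Z,np.pi/2,1); 
if abs(R-robot.current_eef_rot()).max()>.1: R=grip(-RX,Z,np.pi/2,-1)
ph=lambda dx,dz: RO+RX*(.045-.112+dx)+RYV*.096+Z*(.0655+.006+dz)
if seat(ph,R): goto(ph(-.0,.13),R); stat("out")
c=snap("b2","top"); print(*held(.096,c,.07)); print(samples(c))
E
```

```text
lower False err [ 0.0003 -0.0001  0.0005]
plate True x err 0.0014
 t17.0 w0.0322 F71.9 ft [ 0.3 -1.5  1.2]
seated t17.2 w0.0322 F71.6 ft [ 1.1 -1.7  0.8]
out t18.6 w0.0852 F0.0 ft [-0.1  0.7 -0.6]
[[-0.055   0.0817  0.1016]
 [-0.045   0.087   0.102 ]
 [-0.035   0.0893  0.1027]
 [-0.025   0.0876  0.1018]
 [-0.015   0.0884  0.1032]
 [-0.005   0.0882  0.1027]
 [ 0.005   0.0878  0.1025]
 [ 0.015   0.0882  0.0999]
 [ 0.025   0.0883  0.1031]
 [ 0.035   0.0879  0.1021]
 [ 0.045   0.0955  0.0976]
 [ 0.055   0.0955  0.0957]] [-0.0497  0.0537] 779
[array([  0.6582,  -0.0161,   0.125 , 208.    ]), array([  0.5135,   0.0319,   0.1247, 209.    ])]
```

Seated level against the plate. Next is the second sample, with a look at its held pose before lowering.

```bash
cat > s2.py <<'E'
from act import *
import sys
x,y,bed,n,az=float(sys.argv[1]),float(sys.argv[2]),float(sys.argv[3]),sys.argv[4],float(sys.argv[5])
take_sample((x,y),az); p,R=place_pose(bed,-.008,.10); goto(p,R,"r"); stat("above")
s=snap(n,"scene"); c=snap(n+"t"); print("scene",*held(bed,s)); print("top",*held(bed,c))
cv2.imwrite(f"pics/{n}.png",cv2.resize(s["img"][60:270,180:400,::-1],(628,600)))
E
python3 s2.py .5132 .0315 -.032 c1 235
```

```text
took t21.8 w0.0329 F59.5 ft [-0.2 -1.2  4.1]
lifted t22.5 w0.0327 F59.5 ft [-0.2 -0.1 -1.5]
above t23.8 w0.0331 F103.8 ft [-3.1  0.9  7.6]
scene [] [-0.0807 -0.0615] 23
top [[-0.055   0.1861 -0.0115]] [-0.0865 -0.057 ] 118
```

View pics/c1.png

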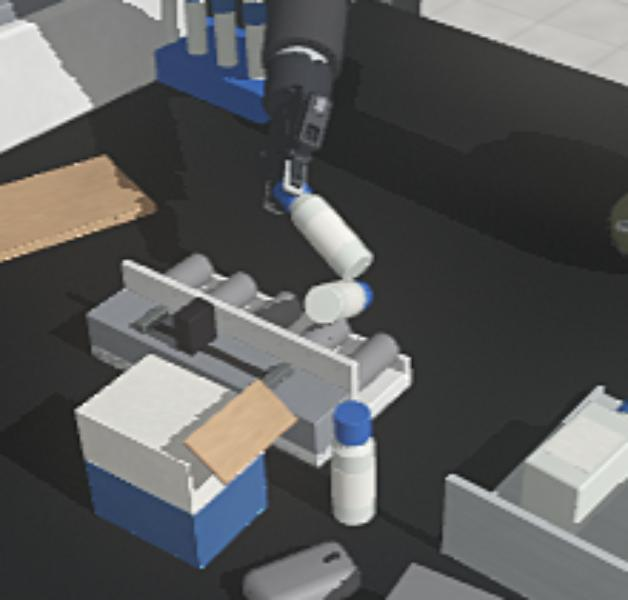

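My mistake: take and put used opposite half turns, and for a tilted grasp that isn't the same pose. The held bottle's foot therefore points at (360,265) and rests on the first bottle. I'll raise it and redo the pose with the matching half turn.

```bash
sed -i 's/np.sin(ph)\*RYV,A,1)/np.sin(ph)*RYV,A,-1)/' act.py; python3 - <<'E'
from act import *
q=robot.current_tcp_pos(); robot.move_straight(q+Z*.12,None,vel=.15); stat("raised")
for dz in(.10,.2): p,R=place_pose(-.032,-.008,dz); print(robot.solve_ik(tcp(p,R,OFF),R))
p,R=place_pose(-.032,-.03,.2); goto(p,R,"r"); stat("rot")
s=snap("c2","scene"); c=snap("c2t"); print("scene",*held(-.032,s,.15)); print("top",*held(-.032,c,.15))
cv2.imwrite("pics/c2.png",cv2.resize(s["img"][60:270,180:400,::-1],(628,600)))
E
```

```text
raised t24.8 w0.0328 F102.0 ft [-0.1  0.4 -1.6]
[-0.9784 -0.0753 -0.2199 -1.1664 -1.5237  2.2923]
[-0.9778 -0.1763 -0.1271 -1.1648 -1.5998  2.1139]
rot t27.5 w0.0327 F103.2 ft [ 0.6 -0.2 -1.6]
scene [[-0.055   0.2584 -0.0212]
 [-0.045   0.2566 -0.0232]
 [-0.035   0.26   -0.0243]
 [-0.025   0.259  -0.0253]
 [-0.015   0.259  -0.0266]
 [-0.005   0.2596 -0.028 ]
 [ 0.005   0.2598 -0.031 ]
 [ 0.015   0.2599 -0.0319]] [-0.0617  0.0215] 120
top [[-0.055   0.2593 -0.0181]
 [-0.045   0.2598 -0.0192]
 [-0.035   0.2599 -0.0206]
 [-0.025   0.2598 -0.022 ]
 [-0.015   0.2595 -0.024 ]
 [-0.005   0.26   -0.0254]
 [ 0.005   0.2592 -0.0275]
 [ 0.015   0.2598 -0.0296]
 [ 0.025   0.2594 -0.0315]] [-0.0551  0.0218] 159
```

View pics/c2.png

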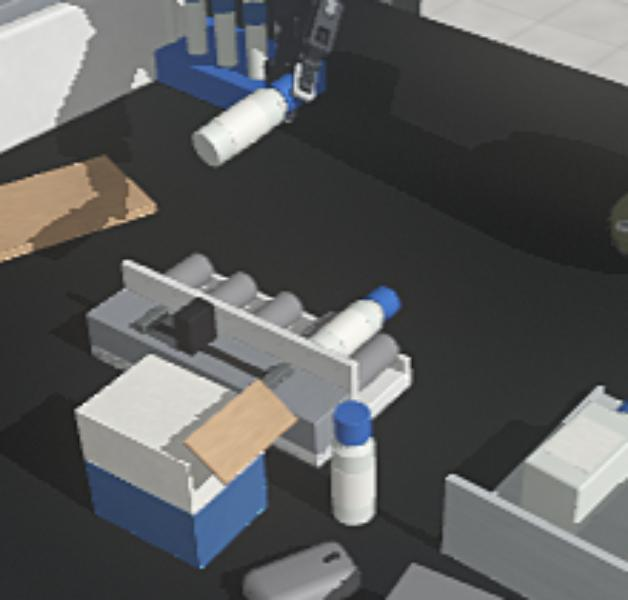

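Now the held bottle points its foot at the plate and bed 4 is intact. Some tilt may remain from that press, so I'll descend to 80 mm above the bed and measure.

```bash
cat >> act.py <<'E'
def pca(c,y,zlo,zhi,xr=(-.075,.05)):
    """body axis (foot direction) in roller frame from visible white body points: fit upper/visible surface by fitLine"""
    P=cloud(c); d=P-RO; X,Y,H=d@RX,d@RYV,P[...,2]
    m=white(c)&(H>zlo)&(H<zhi)&(abs(Y-y)<.045)&(X>xr[0])&(X<xr[1]); q=np.stack([X[m],Y[m],H[m]],1).astype(np.float32)
    l=cv2.fitLine(q,cv2.DIST_HUBER,0,.01,.01).ravel()[:3]; l=l*np.sign(l[0]); return "axis",l,"mean",q.mean(0),"x",np.percentile(X[m],[1,99]),"n",len(q),"ztop",np.percentile(H[m],97)
E
python3 - <<'E'
from act import *
print(*pca(dict(np.load("b2.npz")),.096,.066,.11,(-.04,.04)))
p,R=place_pose(-.032,-.008,.08); goto(p,R,vel=.15); stat("80 above")
s=snap("c3","scene"); c=snap("c3t"); print("scene",*pca(s,-.032,.11,.2)); print("top",*pca(c,-.032,.11,.2)); print("top",*held(-.032,c,.12))
E
```

```text
axis [ 0.9965 -0.0811  0.0188] mean [0.0005 0.1024 0.0819] x [-0.0389  0.0393] n 567 ztop 0.08745946941695541
80 above t28.6 w0.0327 F103.3 ft [ 0.1  0.  -0.2]
scene axis [ 0.9675 -0.1802 -0.1774] mean [-0.0031 -0.0316  0.1464] x [-0.068   0.0426] n 354 ztop 0.16075712081920354
top axis [ 0.9643 -0.179  -0.1952] mean [-0.0062 -0.0327  0.152 ] x [-0.0701  0.0431] n 916 ztop 0.16369279380132323
top [[-0.055   0.1633 -0.0124]
 [-0.045   0.1631 -0.0282]
 [-0.035   0.165  -0.0273]
 [-0.025   0.1636 -0.0291]
 [-0.015   0.1611 -0.0319]
 [-0.005   0.161  -0.0341]
 [ 0.005   0.1586 -0.0332]
 [ 0.015   0.1555 -0.0358]
 [ 0.025   0.1548 -0.0377]
 [ 0.035   0.1506 -0.0392]
 [ 0.045   0.1503 -0.0394]] [-0.0744  0.043 ] 935
```

```bash
python3 - <<'E'
from act import *
for f,y,a,b in(("b2",.096,.066,.11),("c2",.096,.066,.11),("c3",.096,.066,.11),("c3t",-.032,.11,.2),("c3",-.032,.11,.2),("b1",.096,.1,.2)):
    print(f,*pca(dict(np.load(f+".npz")),y,a,b,(-.045,.035)))
E
```

```text
b2 axis [ 0.9977 -0.0408  0.0533] mean [-0.0038  0.1023  0.0819] x [-0.043   0.0343] n 554 ztop 0.08737922902570232
c2 axis [1.     0.0003 0.0073] mean [-0.0061  0.1041  0.0794] x [-0.0438  0.0312] n 208 ztop 0.08631986722500662
c3 axis [ 0.9993 -0.024   0.0277] mean [-0.0054  0.1038  0.0792] x [-0.044   0.0332] n 202 ztop 0.08686014050776739
c3t axis [ 0.9667 -0.2025 -0.1562] mean [-0.0044 -0.0337  0.152 ] x [-0.0436  0.0341] n 732 ztop 0.16250294663247056
c3 axis [ 0.97   -0.1344 -0.2027] mean [-0.0026 -0.032   0.1461] x [-0.044   0.0347] n 300 ztop 0.16014298667295715
b1 axis [ 0.9995  0.0245 -0.0186] mean [-0.0048  0.1072  0.1645] x [-0.044   0.0333] n 270 ztop 0.1745800273091228
```

The bottle droops about 11° and yaws about 9° in the grip. I'll turn the tool to compensate and measure again.

```bash
python3 - <<'E'
from act import *
from scipy.spatial.transform import Rotation as Ro
B=np.stack([RX,RYV,Z],1); d=np.array([.967,-.15,-.19]); d/=np.linalg.norm(d)
C=Ro.from_rotvec(np.cross(d,[1,0,0])/np.linalg.norm(np.cross(d,[1,0,0]))*np.arccos(d[0])).as_matrix(); 
p,R=place_pose(-.032,-.008,.08); R2=B@C@B.T@R; np.save("R2.npy",R2)
goto(p,R2,vel=.1); stat("corr")
s=snap("c4","scene"); c=snap("c4t")
for k in(s,c): print(*pca(k,-.032,.11,.2,(-.045,.035)))
print(*held(-.032,c,.12))
E
```

```text
corr t29.1 w0.0330 F103.4 ft [ 0.1 -0.6 -0.1]
axis [0.9999 0.0027 0.0166] mean [-0.0042 -0.0215  0.1587] x [-0.0443  0.0337] n 258 ztop 0.1695007799583036
axis [ 0.9998 -0.0169  0.006 ] mean [-0.0045 -0.0232  0.1644] x [-0.0444  0.0341] n 768 ztop 0.17064851500006942
[[-0.055   0.1666 -0.0253]
 [-0.045   0.1711 -0.0227]
 [-0.035   0.1721 -0.0214]
 [-0.025   0.1709 -0.0223]
 [-0.015   0.1719 -0.0226]
 [-0.005   0.1722 -0.0224]
 [ 0.005   0.1721 -0.0227]
 [ 0.015   0.1723 -0.0233]
 [ 0.025   0.1711 -0.0221]
 [ 0.035   0.1714 -0.0221]
 [ 0.045   0.1717 -0.0245]] [-0.0746  0.0424] 964
```

```bash
python3 - <<'E'
from act import *
R=np.load("R2.npy"); ph=lambda dx,dz: place_pose(-.032,dx-.005,dz-.003)[0]
goto(ph(-.008,.07),R,vel=.1)
ok=seat(ph,R)
if ok: q=robot.current_tcp_pos(); robot.move_straight(q-R[:,2]*.12,R,vel=.2); stat("out")
s=snap("c5","scene"); c=snap("c5t")
for k in(s,c): print(*pca(k,-.032,.066,.11,(-.045,.035))); print(*pca(k,.096,.066,.11,(-.045,.035)))
cv2.imwrite("pics/c5.png",cv2.resize(s["img"][60:270,180:400,::-1],(628,600)))
E
```

```text
lower False err [ 0.0001 -0.0002  0.0004]
plate True x err -0.0025
 t30.8 w0.0325 F103.5 ft [ 0.5 -0.5 -2.3]
seated t31.0 w0.0329 F102.0 ft [-0.1 -2.2  2. ]
out t32.3 w0.0855 F0.0 ft [0.  0.3 0.7]
axis [ 0.9985 -0.0336  0.0428] mean [-0.0047 -0.0234  0.0791] x [-0.0437  0.0329] n 190 ztop 0.08647151412812756
axis [ 0.9995 -0.0143  0.0266] mean [-0.006   0.1039  0.0792] x [-0.0443  0.0329] n 204 ztop 0.08696645978345809
axis [ 1.     -0.0092 -0.0003] mean [-0.004  -0.0244  0.0813] x [-0.0437  0.0344] n 600 ztop 0.08727547984727066
axis [ 0.9999 -0.0142 -0.0053] mean [-0.0045  0.1023  0.0818] x [-0.0432  0.0343] n 555 ztop 0.08721517149274294
```

View pics/c5.png

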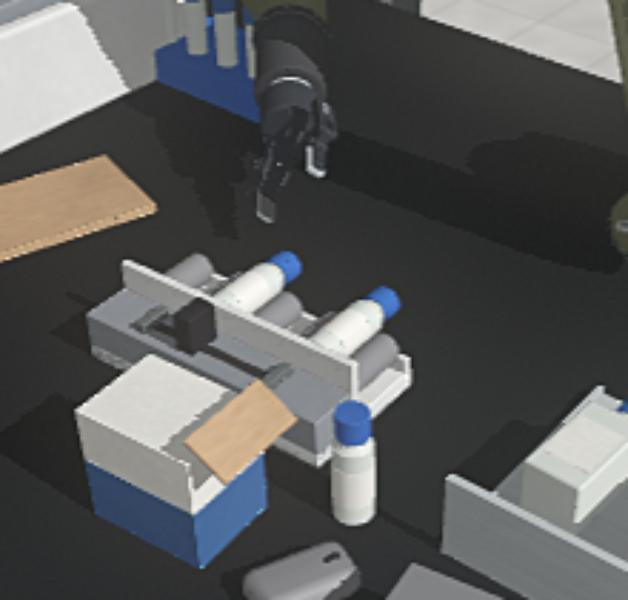

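Both bottles are seated level, in beds 2 and 4. Next is the third sample, for bed 1.

```bash
python3 - <<'E'
from act import *
q=robot.current_tcp_pos(); robot.move_straight(q+Z*.1,None,vel=.25)
take_sample((.6586,-.0160),235)
p,R=place_pose(-.096,-.03,.18); goto(p,R,"r"); p,R=place_pose(-.096,-.010,.08); goto(p,R,vel=.15); stat("80 above")
s=snap("d1","scene"); c=snap("d1t")
for k in(s,c): print(*pca(k,-.096,.11,.2,(-.045,.03)))
print(*held(-.096,c,.12))
for b in buffers(c): print(*b)
E
```

```text
took t36.9 w0.0324 F59.6 ft [-0.  -1.2  2.7]
lifted t37.6 w0.0326 F59.5 ft [-0.4  0.1 -2.6]
80 above t40.8 w0.0326 F59.6 ft [-0.2 -0.2 -1.8]
axis [ 0.9993 -0.0336  0.0177] mean [-0.0066 -0.0845  0.1576] x [-0.0439  0.0291] n 240 ztop 0.168348022802647
axis [ 0.9996 -0.0158 -0.0238] mean [-0.0076 -0.0866  0.1631] x [-0.0443  0.0291] n 770 ztop 0.17011912582542896
[[-0.055   0.1681 -0.087 ]
 [-0.045   0.1704 -0.0852]
 [-0.035   0.1703 -0.0851]
 [-0.025   0.1718 -0.0861]
 [-0.015   0.1712 -0.0858]
 [-0.005   0.1716 -0.085 ]
 [ 0.005   0.1713 -0.0866]
 [ 0.015   0.1721 -0.0856]
 [ 0.025   0.1715 -0.0859]
 [ 0.035   0.1697 -0.0837]] [-0.0822  0.0354] 1048
[0.4985 0.1419] [-0.9997  0.025 ] [0.0625 0.1237] 0.07006545506818185 [0.4125 0.1406 0.0548]
[0.5021 0.2612] [-0.9989  0.0476] [0.0634 0.1244] 0.07005458799587938 [0.4157 0.2601 0.0544]
[0.4739 0.355 ] [-0.9921 -0.1254] [0.0627 0.1258] 0.07009714809040474 [0.3897 0.3363 0.0544]
```

```bash
python3 - <<'E'
from act import *
_,R=place_pose(-.096); ph=lambda dx,dz: place_pose(-.096,dx,dz-.002)[0]
ok=seat(ph,R)
if ok: q=robot.current_tcp_pos(); robot.move_straight(q-R[:,2]*.12,R,vel=.2); robot.move_straight(robot.current_tcp_pos()+Z*.1,None,vel=.25); stat("out")
c=snap("d2t")
for y in(-.096,-.032,.096): print(*pca(c,y,.066,.11,(-.045,.035)))
P=cloud(c); d=P-RO; X,Y=d@RX,d@RYV
for y in(-.096,-.032,.096): m=blue(c)&(abs(Y-y)<.03)&(X<-.03)&(X>-.11)&(P[...,2]>.05); print("cap x",np.percentile(X[m],[2,98]),m.sum())
E
```

```text
lower False err [ 0.0001 -0.0002  0.0005]
plate True x err -0.0027
 t42.4 w0.0328 F59.8 ft [ 0.5 -1.6  0.8]
seated t42.6 w0.0329 F59.8 ft [ 0.2 -3.1  1.6]
out t44.4 w0.0853 F0.0 ft [ 0.2  0.7 -1.3]
axis [ 0.9985  0.0266 -0.0485] mean [-0.0042 -0.0882  0.0813] x [-0.0431  0.0342] n 616 ztop 0.08754244419295264
axis [ 0.9999 -0.0156 -0.0049] mean [-0.0041 -0.0282  0.0803] x [-0.0437  0.0342] n 650 ztop 0.08739191710384168
axis [ 0.9981 -0.0568  0.0259] mean [-0.0043  0.1023  0.0819] x [-0.0431  0.0343] n 556 ztop 0.08743549213914292
cap x [-0.0795 -0.0542] 212
cap x [-0.0797 -0.0544] 213
cap x [-0.0872 -0.0616] 205
```

Beds 1 and 2 are touching the plate, with cap ends at −80 mm. Bed 4 sits 7 mm out, so I'll push it home with shut fingers.

```bash
python3 - <<'E'
from act import *
R=frame(-Z,RYV); pt=lambda x,z: RO+RX*x+RYV*.096+Z*z
if robot.solve_ik(pt(-.115,.15),R) is None: R=frame(-Z,-RYV)
robot.grasp(40); robot.reach(pt(-.115,.15),R); robot.move_straight(pt(-.115,.058),R,vel=.2)
g=robot.move_straight(pt(-.085,.058),R,vel=.03,guard=8); print(g,((robot.current_tcp_pos()-RO)@RX).round(4)); stat("push")
robot.move_straight(pt(-.115,.058),R,vel=.15); robot.move_straight(pt(-.115,.2),R,vel=.25); robot.open_gripper()
c=snap("d3t"); P=cloud(c); d=P-RO; X,Y=d@RX,d@RYV
for y in(-.096,-.032,.096): m=blue(c)&(abs(Y-y)<.03)&(X<-.03)&(X>-.11)&(P[...,2]>.05); print("cap x",np.percentile(X[m],[2,98]),m.sum())
E
```

```text
True -0.093
push t49.9 w0.0002 F0.0 ft [ 0.1 -0.1 -0.6]
cap x [-0.0795 -0.0542] 213
cap x [-0.0799 -0.0543] 212
cap x [-0.0793 -0.0537] 208
```

```bash
cat >> act.py <<'E'
AB=np.radians(72)
def take_buffer(c,L,ylane=None):
    L=np.r_[L,0]; foot=np.r_[c,0]-.0626*L; p=foot+L*.150+Z*.038; R=grip(L,Z,AB,-1)
    robot.open_gripper(); goto(p-R[:,2]*.13,R,"r"); print("down",goto(p,R,vel=.2,guard=25)); robot.grasp(90); stat("took")
    goto(p+Z*.19,R,vel=.2); stat("lifted")
    y=(foot-WALL)@TYV if ylane is None else ylane
    return y
def stand_pose(y,dx=0,dz=0): return WALL+TX*(-.032+dx)+TYV*y+Z*(.156+dz), grip(Z,-TYV,AB,-1)
def tray_view(c,y):
    """points of the held/standing buffer in tray frame (x from wall face, y, z)"""
    P=cloud(c); d=P-WALL; X,Y,H=d@TX,d@TYV,P[...,2]; out=[]
    for nm,k in(("white",white(c)),("blue",blue(c))):
        m=k&(H>.08)&(H<.45)&(abs(Y-y)<.07)&(X<0)&(X>-.3)
        if m.sum()>30: out.append((nm,m.sum(),"x",np.percentile(X[m],[2,50,98]).round(4),"y",np.percentile(Y[m],[2,50,98]).round(4),"z",np.percentile(H[m],[2,50,98]).round(4)))
    return out
E
python3 - <<'E'
from act import *
c=snap("e0t"); b=buffers(c)
for k in b: print(*k)
y=take_buffer(b[-1][0],b[-1][1]); print("lane",y); np.save("lane.npy",y)
p,R=stand_pose(y,-.10,.13); goto(p,R,"r"); stat("stage")
s=snap("e1","scene"); print(tray_view(s,y)); print(tray_view(snap("e1t"),y))
cv2.imwrite("pics/e1.png",s["img"][20:320,200:600,::-1])
E
```

```text
[0.4984 0.142 ] [-0.9997  0.0241] [0.0627 0.1237] 0.07000232962358255 [0.4124 0.1407 0.055 ]
[0.5019 0.2615] [-0.999   0.0442] [0.0625 0.125 ] 0.06993980354484552 [0.4157 0.2605 0.0543]
[0.4728 0.3547] [-0.9921 -0.1252] [0.0628 0.128 ] 0.06996854870922481 [0.3895 0.3362 0.0543]
down False
took t55.1 w0.0381 F89.3 ft [-2.5 -2.4  5.4]
lifted t56.2 w0.0383 F90.0 ft [ 0.3 -0.2 -2.5]
lane 0.10883861838400544
stage t57.6 w0.0374 F91.3 ft [ 0.2 -0.2 -2.5]
[('white', np.int64(163), 'x', array([-0.1571, -0.1124, -0.1001]), 'y', array([0.0919, 0.1123, 0.1269]), 'z', array([0.2368, 0.25  , 0.2988])), ('blue', np.int64(187), 'x', array([-0.1491, -0.1289, -0.1142]), 'y', array([0.0977, 0.1158, 0.1327]), 'z', array([0.2879, 0.2968, 0.305 ]))]
[('white', np.int64(144), 'x', array([-0.159 , -0.1284, -0.0818]), 'y', array([0.0412, 0.1163, 0.1354]), 'z', array([0.2871, 0.2954, 0.3151])), ('blue', np.int64(658), 'x', array([-0.1487, -0.1309, -0.1139]), 'y', array([0.0901, 0.1032, 0.1303]), 'z', array([0.2803, 0.2964, 0.3063]))]
```

View pics/e1.png

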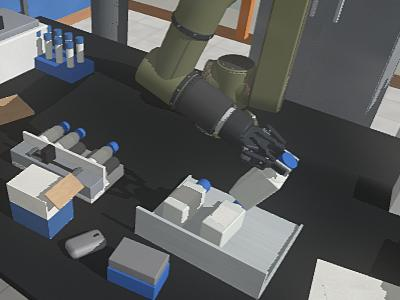

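The bottle looks tilted in the grip: cap at (288,160), body towards (250,190). I'll measure the tilt from the point cloud.

```bash
cat >> act.py <<'E'
def held_buf(name,y,zr=(.09,.29)):
    c=name if isinstance(name,dict) else dict(np.load(name+".npz")); P=cloud(c); d=P-WALL; X,Y,H=d@TX,d@TYV,P[...,2]; h=hsv(c)
    m=(h[...,1]<70)&(h[...,2]>80)&(H>zr[0])&(H<zr[1])&(abs(Y-y)<.15)&(X<.1)&(X>-.35)
    for b,ce,st in sorted(blobs(m,60),key=lambda b:-b[2][4])[:4]:
        q=np.stack([X[b],Y[b],H[b]],1).astype(np.float32); l=cv2.fitLine(q,cv2.DIST_HUBER,0,.01,.01).ravel()[:3]
        print(" blob",ce.round(),st[4],"lo",np.percentile(q,2,0).round(3),"med",np.median(q,0).round(3),"hi",np.percentile(q,98,0).round(3),"dir",l.round(2))
    m=blue(c)&(H>zr[0])&(abs(Y-y)<.12)&(X<.05)&(X>-.35)
    if m.sum(): q=np.stack([X[m],Y[m],H[m]],1); print(" cap",m.sum(),np.percentile(q,2,0).round(3),np.median(q,0).round(3),np.percentile(q,98,0).round(3))
E
python3 - <<'E'
from act import *
for n in("e1","e1t"): print(n); held_buf(n,.109,(.09,.33))
s=dict(np.load("e1.npz")); cv2.imwrite("pics/e1c.png",cv2.resize(s["img"][120:280,380:580,::-1],(750,600)))
print(robot.current_eef_rot())
E
```

```text
e1
 blob [458. 205.] 1511 lo [-0.137  0.021  0.153] med [-0.102  0.074  0.221] hi [-0.098  0.122  0.293] dir [-0.07  0.51  0.86]
 blob [425. 272.] 387 lo [-0.001 -0.034  0.09 ] med [0.006 0.072 0.094] hi [0.011 0.17  0.097] dir [0. 1. 0.]
 cap 187 [-0.149  0.098  0.288] [-0.129  0.116  0.297] [-0.114  0.133  0.305]
e1t
 blob [113. 252.] 534 lo [-0.148  0.038  0.27 ] med [-0.122  0.069  0.311] hi [-0.102  0.127  0.329] dir [ 0.23  0.9  -0.37]
 blob [170. 184.] 478 lo [ 0.    -0.035  0.091] med [0.005 0.067 0.095] hi [0.01  0.169 0.098] dir [ 0.  1. -0.]
 blob [122. 224.] 262 lo [-0.09   0.032  0.306] med [-0.08   0.054  0.314] hi [-0.067  0.087  0.321] dir [-0.1   0.98 -0.19]
 blob [ 94. 274.] 122 lo [-0.163  0.081  0.287] med [-0.155  0.109  0.296] hi [-0.151  0.131  0.308] dir [-0.    0.94 -0.34]
 cap 658 [-0.149  0.09   0.28 ] [-0.131  0.103  0.296] [-0.114  0.13   0.306]
[[ 0.0088 -0.9996 -0.0278]
 [-0.3101 -0.0292  0.9502]
 [-0.9506  0.0003 -0.3103]]
```

View pics/e1c.png

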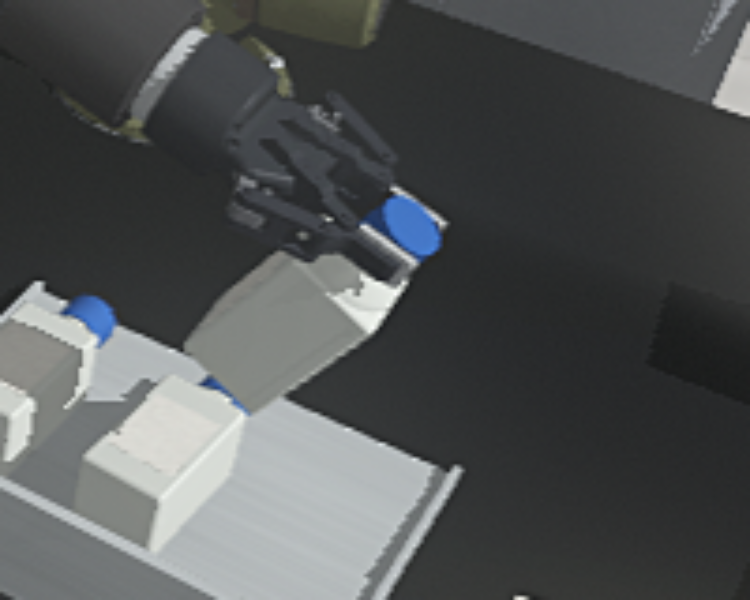

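The bottle swung in the grip about the pad line: its axis is (0, 0.51, 0.86), with the foot about 31° towards the gripper. It should hang like a pendulum if I ease the grip to 20 N and jog the arm a little.

```bash
python3 - <<'E'
from act import *
y=.109; robot.grasp(20); stat("eased"); held_buf(snap("e2","scene"),y,(.09,.33))
q=robot.current_tcp_pos()
for k in range(2):
    robot.move_straight(q-TYV*.03,None,vel=.3); robot.move_straight(q,None,vel=.3)
stat("jogged"); held_buf(snap("e3","scene"),y,(.09,.33))
E
```

```text
eased t57.9 w0.0380 F91.3 ft [ 0.2 -0.5 -2.3]
 blob [458. 205.] 1521 lo [-0.137  0.022  0.154] med [-0.102  0.075  0.223] hi [-0.098  0.123  0.295] dir [-0.04  0.54  0.84]
 blob [425. 272.] 394 lo [-0.001 -0.035  0.09 ] med [0.006 0.07  0.094] hi [0.011 0.17  0.097] dir [-0.  1. -0.]
 cap 189 [-0.149  0.098  0.289] [-0.129  0.116  0.298] [-0.113  0.133  0.307]
jogged t59.0 w0.0376 F91.2 ft [ 1.  -0.2 -2.2]
 blob [459. 205.] 1526 lo [-0.138  0.023  0.155] med [-0.103  0.076  0.222] hi [-0.099  0.125  0.295] dir [-0.04  0.54  0.84]
 blob [425. 272.] 388 lo [-0.001 -0.035  0.09 ] med [0.006 0.07  0.094] hi [0.011 0.169 0.097] dir [-0.  1.  0.]
 cap 184 [-0.149  0.1    0.289] [-0.129  0.118  0.298] [-0.113  0.134  0.307]
```

The grip holds its force, so easing does nothing. I'll lay the bottle back down using its real grasp angle (about 103°), then retake it with more grip and a slow turn.

```bash
cat >> act.py <<'E'
def slow(pt,R,n=4,T=4.0):
    """move to pose in n straight pieces with evenly shared rotation, so that the load is swung gently"""
    from scipy.spatial.transform import Rotation as Ro, Slerp
    R0=robot.current_eef_rot(); p0=robot.current_tcp_pos()-R0[:,2]*OFF; S=Slerp([0,1],Ro.from_matrix([R0,R])); 
    d=np.linalg.norm(tcp(pt,R,OFF)-robot.current_tcp_pos())
    for k in range(1,n+1):
        f=k/n; Rk=S(f).as_matrix(); goto(p0+(pt-p0)*f,Rk,vel=max(.03,d/T))
E
python3 - <<'E'
from act import *
b=buffers(dict(np.load("e0t.npz")))[-1]; L=np.r_[b[1],0]; foot=np.r_[b[0],0]-.0626*L; p=foot+L*.150
R=grip(L,Z,np.radians(103),-1)
print(robot.solve_ik(tcp(p+Z*.2,R,OFF),R),robot.solve_ik(tcp(p+Z*.04,R,OFF),R))
try: slow(p+Z*.2,R,1,3.)
except robot.PlanningError as e: print(e); robot.reach(tcp(p+Z*.2,R,OFF),R)
stat("over"); s=snap("e4","scene"); held_buf(s,.109,(.1,.33))
E
```

```text
[ 0.9966 -0.0142 -0.0181 -0.1747 -1.7123  0.6877] [ 0.9965  0.0721 -0.2273 -0.1749 -1.4213  0.739 ]
over t62.2 w0.0378 F91.1 ft [-0.2 -1.1 -2. ]
 blob [475. 208.] 1585 lo [-0.206  0.075  0.166] med [-0.117  0.108  0.224] hi [-0.093  0.139  0.229] dir [ 0.95  0.06 -0.32]
 cap 40 [-0.258  0.081  0.209] [-0.237  0.099  0.215] [-0.23   0.111  0.219]
```

```bash
python3 - <<'E'
from act import *
R=robot.current_eef_rot(); q=robot.current_tcp_pos()
g=robot.move_straight(q-Z*.162,None,vel=.12,guard=10); print(g,robot.current_tcp_pos()[2]-q[2]); stat("laid")
robot.open_gripper(); q=robot.current_tcp_pos(); robot.move_straight(q+Z*.13,None,vel=.2)
c=snap("e5t"); b=buffers(c)
for k in b: print(*k)
E
```

```text
True -0.16000444625138688
laid t63.5 w0.0376 F92.1 ft [-0.8 -0.7  3.7]
[0.4985 0.1417] [-0.9997  0.0234] [0.0624 0.1237] 0.0700301103892596 [0.4121 0.1392 0.0551]
[0.502  0.2611] [-0.9993  0.037 ] [0.0631 0.1251] 0.07006217534230663 [0.4157 0.2605 0.0545]
[0.4744 0.3563] [-0.9927 -0.1202] [0.062  0.1229] 0.06997567520781811 [0.3936 0.3343 0.0523]
```

```bash
sed -i 's/robot.grasp(90); stat("took")/robot.grasp(120); stat("took")/; s/goto(p+Z\*.19,R,vel=.2); stat("lifted")/goto(p+Z*.19,R,vel=.1); stat("lifted")/' act.py; python3 - <<'E'
from act import *
b=buffers(dict(np.load("e5t.npz")))[-1]
y=take_buffer(b[0],b[1]); print("lane",y); np.save("lane.npy",y)
held_buf(snap("e6","scene"),y,(.09,.33))
p,R=stand_pose(y,-.10,.13)
try: slow(p,R,2,3.)
except robot.PlanningError as e: print("PE",e)
stat("stage"); s=snap("e7","scene"); held_buf(s,y,(.09,.33))
E
```

```text
down False
took t67.0 w0.0376 F119.0 ft [-3.2 -2.9  6.4]
lifted t69.1 w0.0373 F119.9 ft [ 0.5  0.6 -2.6]
lane 0.11000803195073247
 blob [478. 198.] 1676 lo [-0.235  0.074  0.197] med [-0.116  0.108  0.254] hi [-0.093  0.137  0.259] dir [ 0.97  0.03 -0.26]
 blob [426. 272.] 395 lo [-0.001 -0.034  0.091] med [0.006 0.074 0.094] hi [0.011 0.169 0.097] dir [0. 1. 0.]
 cap 32 [-0.245  0.085  0.238] [-0.236  0.099  0.244] [-0.23   0.112  0.246]
stage t72.4 w0.0376 F119.9 ft [ 0.5 -0.4 -3. ]
 blob [476. 213.] 1723 lo [-0.153  0.083  0.142] med [-0.103  0.119  0.219] hi [-0.099  0.144  0.295] dir [-0.03 -0.07  1.  ]
 blob [425. 272.] 408 lo [-0.001 -0.035  0.09 ] med [0.006 0.07  0.094] hi [0.011 0.17  0.097] dir [-0.  1.  0.]
 cap 210 [-0.148  0.096  0.282] [-0.127  0.117  0.302] [-0.113  0.131  0.304]
```

It's upright now, so gentle turning is the way to do it. I'll place it against the wall.

```bash
cat >> act.py <<'E'
def place_buffer(y):
    P,R=stand_pose(y); ph=lambda dx,dz: stand_pose(y,dx,dz)[0]
    goto(ph(-.03,.05),R,vel=.12); print("low",lower(ph(-.012,.010),R,.1,18))
    g=goto(ph(.008,.010),R,vel=.02,guard=5); q=robot.current_tcp_pos(); print("wall",g,"x err %.4f"%((q-tcp(ph(0,0),R,OFF))@TX)); stat("")
    g=robot.move_straight(q-Z*.016,R,vel=.02,guard=6); print("floor",g,"dz %.4f"%(robot.current_tcp_pos()[2]-tcp(P,R,OFF)[2])); stat("set")
    robot.open_gripper(); q=robot.current_tcp_pos(); robot.move_straight(q-R[:,2]*.12+Z*.03,R,vel=.2); stat("out")
def standing(c,y):
    P=cloud(c); d=P-WALL; X,Y,H=d@TX,d@TYV,P[...,2]; m=blue(c)&(H>.163)&(H<.18)&(abs(Y-y)<.06)&(X<0)&(X>-.2)
    w=white(c)&(H>.085)&(H<.16)&(abs(Y-y)<.06)&(X<-.012)&(X>-.2)
    if m.sum()>20: print("standing cap",m.sum(),np.array(cv2.minEnclosingCircle(np.stack([X[m],Y[m]],1).astype(np.float32))[0]).round(4),np.median(H[m]).round(4))
    else: print("no standing cap at",y)
E
python3 - <<'E'
from act import *
y=float(np.load("lane.npy")); place_buffer(y)
c=snap("e8t"); s=snap("e8","scene"); standing(c,y); standing(s,y); held_buf(s,y,(.02,.17))
for k in buffers(c): print(*k)
E
```

```text
lower False err [0.0001 0.     0.0004]
low True
wall True x err 0.0003
 t74.8 w0.0374 F120.3 ft [ 1.2 -0.7 -2.9]
floor True dz -0.0008
set t75.3 w0.0373 F120.6 ft [-1.3 -1.5  3.8]
out t76.7 w0.0852 F0.0 ft [-0.1  0.8 -0.2]
standing cap 357 [-0.0346  0.1127] 0.1708
standing cap 171 [-0.0345  0.112 ] 0.1704
 blob [428. 267.] 4281 lo [-0.171 -0.03   0.022] med [0.002 0.05  0.069] hi [0.011 0.167 0.132] dir [0.65 0.75 0.13]
 cap 300 [-0.23   0.004  0.042] [-0.04   0.108  0.169] [-0.018  0.13   0.173]
[0.4985 0.1418] [-0.9997  0.0254] [0.0625 0.1237] 0.07008311890694996 [0.4123 0.1406 0.0552]
[0.4911 0.2622] [-0.9978  0.0661] [0.0626 0.102 ] 0.0699262692012298 [0.4157 0.2601 0.0545]
```

Standing upright near the wall. Next is the middle buffer.

```bash
cat > b2.py <<'E'
from act import *
import sys
i,n=int(sys.argv[1]),sys.argv[2]
q=robot.current_tcp_pos(); robot.move_straight(q+Z*.08-TX*.1,None,vel=.25)
j=robot.current_joint_positions(); j=np.array(j); j[0]-=.6; robot.move_joints(j)
c=snap(n+"t"); b=buffers(c)
for k in b: print(*k)
b=b[i]; assert abs(b[2]-[.0626,.1245]).max()<.004
y=take_buffer(b[0],b[1]); print("lane",y); np.save("lane.npy",y)
p,R=stand_pose(y,-.10,.13)
try: slow(p,R,2,3.)
except robot.PlanningError as e: print("PE",e); raise
stat("stage"); s=snap(n,"scene"); held_buf(s,y,(.11,.33))
E
python3 b2.py -1 f1
```

```text
[0.4984 0.1419] [-0.9997  0.024 ] [0.0628 0.1239] 0.06995481533939213 [0.4123 0.1407 0.055 ]
[0.5021 0.2619] [-0.9987  0.0511] [0.0627 0.1249] 0.06996985211070439 [0.4159 0.2604 0.0548]
down False
took t82.2 w0.0373 F118.8 ft [-3.2 -1.8  4.9]
lifted t84.3 w0.0373 F119.8 ft [-1.3  0.9 -3. ]
lane 0.004181434961966964
stage t87.6 w0.0371 F119.7 ft [ 0.1 -0.1 -2.7]
 blob [434. 196.] 1624 lo [-0.156 -0.023  0.141] med [-0.104  0.016  0.216] hi [-0.1    0.039  0.295] dir [-0.05 -0.13  0.99]
 blob [450. 265.] 537 lo [-0.063  0.081  0.111] med [-0.016  0.119  0.122] hi [-0.002  0.143  0.138] dir [-0.38  0.92 -0.02]
 cap 333 [-0.146 -0.009  0.161] [-0.117  0.025  0.287] [-0.018  0.123  0.302]
```

```bash
python3 - <<'E'
from act import *
y=float(np.load("lane.npy")); place_buffer(y)
c=snap("f2t"); standing(c,y); standing(c,.11)
E
python3 b2.py 0 g1
```

```text
lower False err [0.0001 0.     0.0003]
low True
wall True x err 0.0007
 t89.9 w0.0372 F120.2 ft [ 0.7  0.5 -4.2]
floor True dz 0.0010
set t90.4 w0.0378 F120.4 ft [-1.2 -1.9  3.6]
out t91.7 w0.0853 F0.0 ft [ 0.1 -0.2 -0.1]
standing cap 334 [-0.035   0.0067] 0.1708
standing cap 353 [-0.0346  0.1129] 0.1709
[0.4976 0.1422] [-0.9997  0.0255] [0.0629 0.1265] 0.07004708805254667 [0.4124 0.1405 0.0551]
down False
took t97.3 w0.0377 F119.0 ft [-2.5 -1.3  6. ]
lifted t99.3 w0.0375 F119.6 ft [-0.2  0.7 -3.2]
lane -0.11375064806503006
stage t102.6 w0.0374 F119.6 ft [-0.3  1.  -1.8]
 blob [391. 177.] 1523 lo [-0.157 -0.14   0.141] med [-0.105 -0.098  0.214] hi [-0.1   -0.079  0.294] dir [-0.03  0.02  1.  ]
 blob [408. 244.] 439 lo [-0.062 -0.023  0.112] med [-0.016  0.014  0.123] hi [-0.003  0.035  0.138] dir [-0.49  0.87  0.04]
 cap 236 [-0.147 -0.125  0.169] [-0.123 -0.097  0.298] [-0.022  0.005  0.302]
```

```bash
python3 - <<'E'
from act import *
y=float(np.load("lane.npy")); place_buffer(y)
q=robot.current_tcp_pos(); robot.move_straight(q+Z*.08-TX*.1,None,vel=.25)
j=np.array(robot.current_joint_positions()); j[0]-=.6; robot.move_joints(j)
c=snap("h1t"); s=snap("h1","scene")
for k in(c,s):
    for yy in(.11,.005,-.114): standing(k,yy)
    P=cloud(k); d=P-WALL; X,Y,H=d@TX,d@TYV,P[...,2]
    for yy in(.11,.005,-.114):
        m=white(k)&(H>.02)&(H<.135)&(abs(Y-yy)<.045)&(X<-.012)&(X>-.12); print("body",m.sum(),"x",np.percentile(X[m],[2,98]).round(4),"y",np.percentile(Y[m],[2,98]).round(4))
for z in(.05,.06):
  for ad in(45,60):
    for sg in(1,-1):
      R=frame(TX*np.cos(np.radians(ad))-Z*np.sin(np.radians(ad)),sg*TYV)
      print(z,ad,sg,[robot.solve_ik(WALL+TX*x+TYV*yy+Z*z,R) is not None for yy in(.11,.005,-.114) for x in(-.064,-.11)])
cv2.imwrite("pics/h1.png",cv2.resize(s["img"][110:330,200:520,::-1],(800,550)))
E
```

```text
lower False err [ 0.     -0.      0.0002]
low True
wall True x err 0.0009
 t105.0 w0.0377 F120.1 ft [ 0.2 -0.1 -2.6]
floor True dz 0.0014
set t105.5 w0.0376 F120.4 ft [-0.7 -1.9  4.3]
out t106.8 w0.0852 F0.0 ft [ 0.   0.4 -0.2]
standing cap 358 [-0.034   0.1127] 0.1707
standing cap 332 [-0.0349  0.0066] 0.171
standing cap 314 [-0.035  -0.1112] 0.1709
body 139 x [-0.0652 -0.013 ] y [0.0831 0.1418]
body 151 x [-0.0657 -0.013 ] y [-0.0211  0.0377]
body 194 x [-0.0656 -0.0122] y [-0.1392 -0.0801]
standing cap 175 [-0.0354  0.1135] 0.1701
standing cap 152 [-0.0348  0.0078] 0.1705
standing cap 146 [-0.0354 -0.1098] 0.1701
body 270 x [-0.0643 -0.0131] y [0.1128 0.1441]
body 173 x [-0.0651 -0.0126] y [-0.0133  0.0376]
body 194 x [-0.0641 -0.0128] y [-0.11   -0.0794]
0.05 45 1 [True, True, True, False, False, False]
0.05 45 -1 [True, True, True, False, False, False]
0.05 60 1 [True, False, True, True, True, True]
0.05 60 -1 [True, True, True, True, True, True]
0.06 45 1 [True, True, True, False, False, False]
0.06 45 -1 [True, True, True, False, False, False]
0.06 60 1 [True, False, True, True, True, True]
0.06 60 -1 [True, True, True, True, True, True]
```

View pics/h1.png

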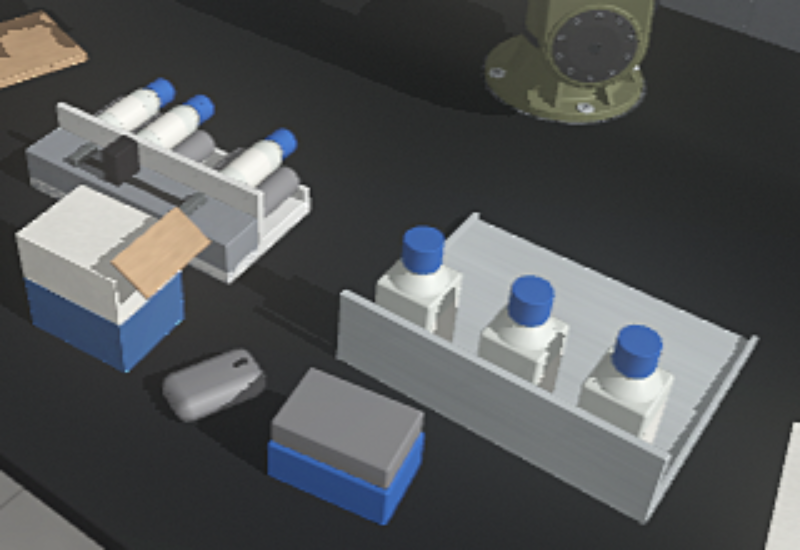

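All three buffers stand at the wall and the three samples are bedded. I'll give each buffer a light nudge to the wall to close any last millimetre or two.

```bash
python3 - <<'E'
from act import *
a=np.radians(60); R=frame(TX*np.cos(a)-Z*np.sin(a),-TYV); pt=lambda y,x,z: WALL+TX*x+TYV*y+Z*z
robot.grasp(40)
for y in(-.114,.005,.110):
    robot.reach(pt(y,-.14,.10),R); robot.move_straight(pt(y,-.095,.05),R,vel=.2)
    g=robot.move_straight(pt(y,-.066,.05),R,vel=.025,guard=7); print(g,((robot.current_tcp_pos()-WALL)@TX).round(4)); stat("")
    robot.move_straight(pt(y,-.14,.10),R,vel=.2)
robot.move_straight(pt(y,-.16,.25),R,vel=.25); 
j=np.array(robot.current_joint_positions()); j[0]-=.7; robot.move_joints(j); robot.open_gripper()
c=snap("i1t")
for yy in(.11,.005,-.114): standing(c,yy)
P=cloud(c); print("grip",line(box(P,.101,.111,(.58,.66),(-.32,-.15)))); d=P-RO; X,Y=d@RX,d@RYV
m=(P[...,2]>.101)&(P[...,2]<.111)&(X>.06)&(X<.115)&(abs(Y)<.14); print("grip roller",np.percentile(X[m],[2,50,98]),np.percentile(Y[m],[2,50,98]))
for y in(-.096,-.032,.096): m=blue(c)&(abs(Y-y)<.03)&(X<-.03)&(X>-.11)&(P[...,2]>.05); print("cap x",np.percentile(X[m],[2,98]),m.sum())
E
```

```text
True -0.0727
 t112.8 w-0.0001 F6.2 ft [-13.3   1.3   7.2]
True -0.0729
 t115.3 w-0.0000 F4.2 ft [-8.5  0.1  4.9]
True -0.073
 t117.7 w-0.0001 F3.7 ft [-7.1 -1.   4.8]
standing cap 353 [-0.0324  0.1128] 0.1706
standing cap 329 [-0.0317  0.0064] 0.1707
standing cap 315 [-0.0319 -0.1113] 0.1708
grip (np.float32(-1.4976981), (np.float32(0.6184683), np.float32(-0.25723252)), (0.619289755821228, -0.2583290934562683, 0.03962735831737518, 0.02465575933456421))
grip roller [0.0673 0.0859 0.1047] [-0.0319 -0.0198 -0.0092]
cap x [-0.0794 -0.0542] 212
cap x [-0.0798 -0.0543] 214
cap x [-0.0792 -0.0537] 209
```

The buffers are now flush with the wall, caps at −32 mm. The roller grip is at roller (86, −20) mm, so I'll push the lock slide home along +y.

```bash
python3 - <<'E'
from act import *
pt=lambda y,z: RO+RX*.086+RYV*y+Z*z
R=next(r for r in(frame(-Z,RX),frame(-Z,-RX)) if all(robot.solve_ik(pt(y,z),r) is not None for y in(-.07,.07) for z in(.074,.2)))
robot.grasp(40); robot.reach(pt(-.068,.22),R); robot.move_straight(pt(-.068,.074),R,vel=.2)
g=robot.move_straight(pt(.066,.074),R,vel=.06,guard=14); print(g,((robot.current_tcp_pos()-RO)@RYV).round(4)); stat("push")
robot.move_straight(pt(.03,.074),R,vel=.15); robot.move_straight(pt(.03,.22),R,vel=.25)
j=np.array(robot.current_joint_positions()); j[0]-=.9; robot.move_joints(j)
c=snap("j1t"); s=snap("j1","scene")
for k in(c,s):
    P=cloud(k); d=P-RO; X,Y=d@RX,d@RYV
    m=(P[...,2]>.099)&(P[...,2]<.112)&(X>.06)&(X<.115)&(abs(Y)<.14); print("grip",m.sum(),np.percentile(X[m],[2,50,98]),np.percentile(Y[m],[2,50,98]))
    for yy in(.11,.005,-.114): standing(k,yy)
for y in(-.096,-.032,.096):
    P=cloud(c);d=P-RO; X,Y=d@RX,d@RYV; m=blue(c)&(abs(Y-y)<.03)&(X<-.03)&(X>-.11)&(P[...,2]>.05); print("cap x",np.percentile(X[m],[2,98]),m.sum())
stat("")
cv2.imwrite("pics/j1.png",cv2.resize(c["img"][90:330,110:520,::-1],(800,468)))
E
```

```text
True 0.0241
push t125.5 w0.0001 F2.6 ft [ 1.7 -5.1 -0.4]
grip 230 [0.0672 0.086  0.1052] [0.0386 0.0507 0.0616]
standing cap 352 [-0.032   0.1126] 0.1707
standing cap 335 [-0.0316  0.0066] 0.1709
standing cap 315 [-0.032  -0.1109] 0.1709
grip 93 [0.0662 0.0885 0.1058] [0.0368 0.0506 0.0602]
standing cap 173 [-0.0316  0.1133] 0.1705
standing cap 153 [-0.0319  0.0078] 0.1702
standing cap 150 [-0.0333 -0.1099] 0.1703
cap x [-0.0793 -0.0544] 213
cap x [-0.0797 -0.0544] 214
cap x [-0.0792 -0.0537] 209
 t128.7 w-0.0004 F0.0 ft [-0.8 -0.6 -0.8]
```

View pics/j1.png

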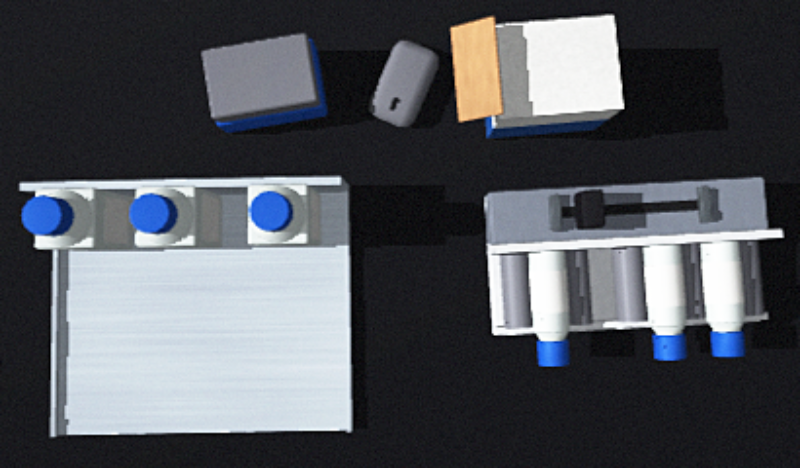

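All bottles are in place and the grip sits at crop (590,208), but it has moved only 71 mm and isn't yet at the left post. I'll push again with a higher guard.

```bash
python3 - <<'E'
from act import *
pt=lambda y,z: RO+RX*.086+RYV*y+Z*z
R=next(r for r in(frame(-Z,RX),frame(-Z,-RX)) if all(robot.solve_ik(pt(y,z),r) is not None for y in(.0,.07) for z in(.074,.2)))
robot.reach(pt(.005,.22),R); robot.move_straight(pt(.005,.074),R,vel=.2)
g=robot.move_straight(pt(.075,.074),R,vel=.03,guard=25); print(g,((robot.current_tcp_pos()-RO)@RYV).round(4)); stat("push")
robot.hold(.2); stat("held")
robot.move_straight(pt(.02,.074),R,vel=.15); robot.move_straight(pt(.02,.22),R,vel=.25)
j=np.array(robot.current_joint_positions()); j[0]-=.9; robot.move_joints(j)
c=snap("k1t"); P=cloud(c); d=P-RO; X,Y=d@RX,d@RYV
m=(P[...,2]>.099)&(P[...,2]<.112)&(X>.06)&(X<.115)&(abs(Y)<.14); print("grip",m.sum(),np.percentile(X[m],[2,50,98]),np.percentile(Y[m],[2,50,98]))
h=hsv(c); m=(P[...,2]>.063)&(P[...,2]<.095)&(X>.06)&(X<.112)&(abs(Y)<.14)
for k in np.arange(-.1,.12,.01): 
    mm=m&(Y>=k)&(Y<k+.01); print(k.round(3),mm.sum(),end="; ")
E
```

```text
True 0.024
push t132.6 w0.0002 F1.9 ft [ 1.2 -3.6  0.6]
held t132.8 w-0.0004 F2.3 ft [ 1.6 -4.5  1.3]
grip 230 [0.0671 0.086  0.1052] [0.039  0.0508 0.0616]
-0.1 3; -0.09 73; -0.08 53; -0.07 4; -0.06 5; -0.05 7; -0.04 11; -0.03 6; -0.02 2; -0.01 4; -0.0 8; 0.01 7; 0.02 5; 0.03 1; 0.04 1; 0.05 4; 0.06 61; 0.07 28; 0.08 90; 0.09 1; 0.1 4; 0.11 3;
```

A 25 N push stalled at the same place. The grip is at roller y +50 mm, which fits a ±50 mm travel, so the slide is at its end stop and I can hand in.

```bash
python3 - <<'E'
from act import *
c=dict(np.load("k1t.npz"))
for yy in(.11,.005,-.114): standing(c,yy)
print(robot.finish_job(), robot.current_time_s())
E
```

```text
standing cap 353 [-0.0325  0.113 ] 0.1708
standing cap 335 [-0.0319  0.0068] 0.1707
standing cap 317 [-0.0318 -0.1113] 0.171
the job is handed in; nothing more can be done
the job is handed in; nothing more can be done
```

The job is handed in: three buffers stand against the splash wall, three samples lie in beds 1, 2 and 4 with feet at the end plate, and the lock slide was pushed last to its end stop (about 133 s), though I dropped one sample early on and re-placed it.

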